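# Put the drip coffee filter together on the blue mug

## Task

Put the steel single-cup coffee filter together on the blue banded mug, in the order it is used: lay the collared plate level on the mug's mouth, stand the filter chamber inside the plate's collar, lower the press disc down onto the chamber's floor, and last cover the chamber with the lid. Each part should sit fully home before the next, the blue mug must not be tipped over, and the white mug and the diamond-patterned mug are left where they stand.

Things in the scene. Friction and masses are not known exactly. Their poses are not given: they have to be found in the camera images.
- blue_mug_mouth (a point): The wanted mug: plain blue with lighter blue bands, 83 mm across, 94 mm tall, standing loose on the hob glass or on the oak worktop beside it (5 mm lower), handle pointing any way. This point is the centre of its open mouth at rim height; z is up. The mouth is about 74 mm wide inside; mass about 0.3 kg. A fixed dish rack, 0.11 m tall, fills the worktop to the right of y = -0.25 m.
- drip_plate: Steel filter plate, 95 mm across, with a raised collar on top (67 mm outside, 62 inside, z 9 to 23 mm) round its drip holes. Origin: centre of the underside; z up. A solid boss (62 mm wide, z 0 to 6 mm) under its middle drops loosely into the mug's mouth; the flange (z 6 to 9 mm, edge lip to 10) then rests on the mug's rim. Grip across the collar. 0.1 kg.
- drip_chamber: Steel filter chamber: straight-sided open cup, 56 mm outside (57 at the rim), 52 inside, 44 tall, 3 mm floor with drip holes, bevelled foot. Origin: centre of the underside; z up, mouth up. It stands inside the plate's collar, 9 mm above the plate's origin. Grip across the outside, more than 16 mm above the foot. 0.09 kg.
- drip_press: Filter press: perforated steel disc 46 mm across, 5 thick, bevelled below, with an upright 8 mm stem and a steel knob on it, 14 mm across, z 42 to 60 mm. Origin: centre of the disc's underside; z up, knob up. Its disc goes down onto the chamber's floor (3 mm above the chamber's origin); the knob then stands 19 mm above the chamber's rim. 0.06 kg.
- drip_lid: Filter lid: steel cap, flared skirt 72 mm across, 53 mm dome, black knob on top (17 mm across, z 33 to 51 mm). Origin: centre of the skirt's lower edge; z up, knob up. The skirt (68 mm inside at its edge, 61 at its root) goes over the chamber's rim, which stops at a shoulder 9 mm above the lid's origin; the hollow dome takes the press's knob. 0.08 kg.
- white_mug: Another mug, not to be used: white with thin red lines, 82 mm across, 94 mm tall. Origin at the underside, in the middle of the outline of cup and handle together (the cup's axis is 15 mm towards +y, the handle points to -y).
- patterned_mug: Another mug, not to be used: off-white with a row of dark diamonds, 86 mm across, 101 mm tall. Origin at the underside, in the middle of the outline of cup and handle together (the cup's axis is 18 mm towards +y, the handle points to -y).
Mind the look-alikes: they are no part of the job. What is shaped like the drip_press but green or turquoise is not meant.

How it is judged:
By the outcome, as a careful person would: the job done as asked, in the order asked, and still so for the second after the job is handed in, with the robot touching nothing.
It also fails if it takes over 120 s, if anything falls off the work surface, if the arm or the gripper's body presses on something with over 40 N, if the wrist force passes 120 N, or if a joint passes its speed limit or range.

## Robot

A 7-joint arm with a two-finger parallel gripper is mounted at the origin on a cart in front of the work surface, level with it; the furniture and walls round the work are solid. World frame = base frame: x ahead of the robot, y to its left, z up, the work surface at z = 0. Lengths are in m, angles in degrees, forces in N, time in s.
With the tool pointing down it reaches from about 0.425 to 0.925 m from the base axis. Payload 6.8 kg.
Tool frame: the origin (TCP) lies midway between the tips of the shut fingers; the grasp point (between the pads) lies 19 mm behind it (hold_point_z is the distance from the TCP to the grasp point, in m); z points along the fingers, y is the direction in which the jaws open and shut (so a half turn about z gives the same grasp; the last joint's range is limited). The gripper opens to 88 mm and grips with 3 to 60 N. Pads are 20 mm wide; open, the fingers measure 115 mm over their backs; the gripper's body (75 mm by 178 mm) begins 61 mm behind the grasp point.
Start: joints at [-81.71, 27.33, 1.283, 89.118, -0.659, 63.558, -4.761], TCP at [0.169, 0.654, 0.201] pointing down, gripper open.
Joint ranges: [-169.35, 169.35], [-19.33, 120.38], [-80.79, 83.38], [13.8, 139.57], [-78.32, 258.32], [9.67, 109.79], [-169.56, 169.56]. Speed limits (degrees/s): [136.94, 136.94, 180, 180, 180, 180, 180].

## Interface

Orientations are given as a 3x3 rotation matrix whose columns are the frame's x, y, z axes.
In Python, from plant import get_state, camera, hand_in, hold_point_z gives the robot as it stands. The module is installed in compiled form; this text tells all that it offers.
- The arm moves only by the tool jog_arm, never from a script. Its argument "deltas" is a list of rows, each an object of numbers: "tx", "ty", "tz": the shift along the world's x, y, z each as a share of 200 mm, from -1 to 1; "yaw": the turn about the world's z as a share of 2 rad, from -1 to 1. In form: [{"tx": .., "ty": .., "tz": .., "yaw": ..}, ...]. A call has 1 to 5 rows; each row is the pose to reach, as a shift and turn from the pose commanded when the call began; what a row does not reach only later rows make up. A row lasts 1/12 s, in which the tool goes at most 41.7 mm and 7.16 degrees, less where a joint would pass 70% of its speed; a pose out of reach is approached as far as the arm can. A call with a number of a shift or a turn outside -1 to 1 is refused whole. A call with a gripper value outside its range is refused whole. "gripper" is the opening, from 0 (shut) to 1 (fully open), set as the call begins (left out, the last holds). The fingers move at their own pace and stop on an object; "force" is the grip in N (left out, the last holds). Time passes only in rows, so rows that repeat a pose let the fingers close. It gives the time, the measured TCP pose, the force and the opening at its end, in the units of the state.
- get_state(): the state, without advancing time (a new reading comes with each control period).
- camera(name): name is "side" or "top"; returns a dict with "image" (420x560x3 uint8, red, green, blue), "fov_y" (degrees; the focal length in pixels is half the picture's height over the tangent of half this angle, whatever the lens; pixels are square), "cx", "cy" (the principal point, pixels), "k1" (the pictures are not rectified: a ray, as slopes to the right and down, at radius r is drawn at 1 + k1 r^2 times it, then the intrinsics apply), "rvec" (rotation vector, rad) and "tvec" (3), from world to camera coordinates, as OpenCV has them. Camera axes: x right, y down, z forward; pixel columns grow to the right and rows downward; lengths in m; the calibration is good to about 2 mm. A picture is of the moment at which its call begins. There is no depth.
- hand_in(): hands the job in, once; it reports no verdict.
The state is a dict: "t": time; "joint_positions": joint angles; "qvel": joint speeds; "effort": joint torques, N m; "tcp_pos": TCP position; "orientation": TCP orientation; "force": force on the tool from outside, world axes, zero at the start; "torque": the same for the moment, N m; "opening": opening from 0.0 (shut) to 1.0 (fully open).
Only numpy, scipy, OpenCV 4.12 (cv2) and the standard library are available. Lean on these libraries where they do the work, as an engineer would, in place of code of your own. Each camera call takes 0.05 s, during which the arm holds its last target.

## Working session

There is one attempt and no reset: what is moved stays moved. The work goes in short steps, Python scripts to look and compute and a tool call to move; the robot and the scene stay as the last step left them, time stands still between calls to the robot, and variables do not carry over. Pictures are saved under pics/ and viewed, and the job is handed in when it is done.

Besides the shell and the picture viewer there is one more tool, called after "Emit:" as name([rows], argument=value, ...), one row to a line, values as JSON. jog_arm: Moves the arm, as the interface text tells. Its arguments: {"type":"object","properties":{"deltas":{"type":"array"},"gripper":{"type":"number"},"force":{"type":"number"}},"required":["deltas"]}

```bash
mkdir -p pics
cat > h.py <<'E'
import numpy as np, cv2
from plant import get_state, camera, hand_in, hold_point_z
def snap(name, fn=None):
    c=camera(name)
    if fn: cv2.imwrite('pics/'+fn, cv2.cvtColor(c['image'],cv2.COLOR_RGB2BGR))
    return c
def K(c):
    f=210/np.tan(np.radians(c['fov_y'])/2)
    return f
def ray(c,u,v):
    f=K(c); xd=np.array([(u-c['cx'])/f,(v-c['cy'])/f]); x=xd.copy()
    for _ in range(30): x=xd/(1+c['k1']*(x@x))
    R=cv2.Rodrigues(np.array(c['rvec'],float))[0]; t=np.array(c['tvec'],float).ravel()
    o=-R.T@t; d=R.T@np.array([x[0],x[1],1]); return o,d/np.linalg.norm(d)
def onz(c,u,v,z):
    o,d=ray(c,u,v); return o+d*(z-o[2])/d[2]
def proj(c,P):
    R=cv2.Rodrigues(np.array(c['rvec'],float))[0]; t=np.array(c['tvec'],float).ravel()
    p=R@np.array(P,float)+t; x=p[:2]/p[2]; x=x*(1+c['k1']*(x@x)); return x*K(c)+[c['cx'],c['cy']]
def tri(c1,uv1,c2,uv2):
    o1,d1=ray(c1,*uv1); o2,d2=ray(c2,*uv2)
    A=np.stack([d1,-d2],1); s=np.linalg.lstsq(A,o2-o1,rcond=None)[0]
    a=o1+s[0]*d1; b=o2+s[1]*d2; return (a+b)/2, np.linalg.norm(a-b)
E
python3 - <<'E'
from h import *
import pickle
d={}
for n in('side','top'):
    c=snap(n,n+'0.png'); d[n]=c
    print(n,c['fov_y'],c['cx'],c['cy'],c['k1'],ray(c,280,210))
pickle.dump(d,open('c0.pkl','wb'))
s=get_state(); print(s['t'],s['tcp_pos'],s['orientation'],s['opening'],s['force'],hold_point_z)
E
```

```text
side 51.4590367468719 275.522761666229 200.89123754974634 -0.05342006553655766 (array([0.47344133, 0.94369204, 0.46102394]), array([ 0.0506811 , -0.90196388, -0.42882698]))
top 49.94927657134995 287.06603362910465 207.7890400773446 -0.06784628039953725 (array([0.4461315 , 0.12069506, 1.18976261]), array([ 0.08190451,  0.00972348, -0.99659275]))
0.1 [0.16867389 0.65300792 0.20040457] [[-9.68236829e-01  2.50034726e-01 -2.80340485e-04]
 [ 2.50034853e-01  9.68235552e-01 -1.57709176e-03]
 [-1.22892083e-04 -1.59709322e-03 -9.99998717e-01]] 1.0006997281013335 [-0.1930949   0.13993499  0.14935967] 0.0187
```

View pics/side0.png

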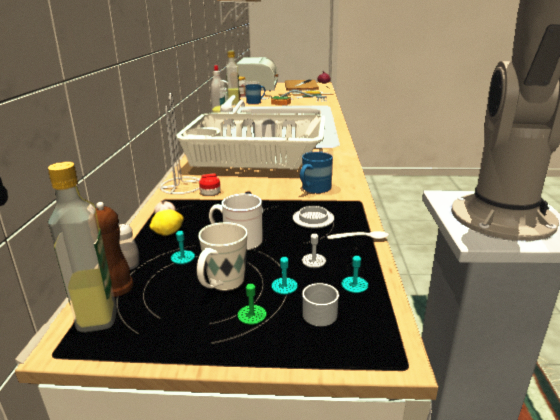

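View pics/top0.png

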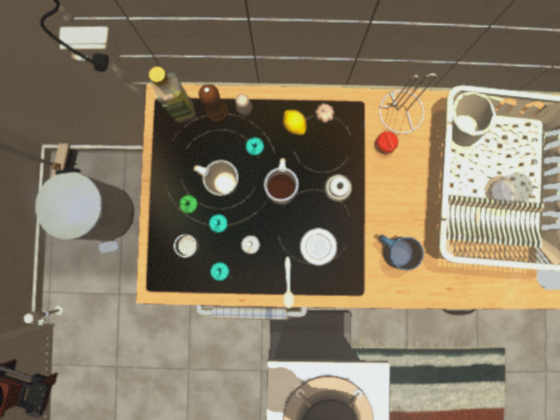

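The side view shows the blue mug at (317,173), the plate at (313,217), a steel press at (314,250), the chamber at (320,304), and turquoise/green presses at (182,250), (284,275), (355,275) and (252,305). In the top view the lid is at (338,187), the press at (250,245), the chamber at (185,245), the plate at (318,247) and the blue mug at (405,253). I'll enlarge these to confirm.

Run:
```python
import cv2,numpy as np
t=cv2.imread('pics/top0.png'); s=cv2.imread('pics/side0.png')
a=cv2.resize(t[160:290,160:430],None,fx=2.9,fy=2.9,interpolation=cv2.INTER_CUBIC); cv2.imwrite('pics/tz.png',a)
a=cv2.resize(s[145:330,200:400],None,fx=3.2,fy=3.2,interpolation=cv2.INTER_CUBIC); cv2.imwrite('pics/sz.png',a)
```

```text
(no output)
```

View pics/tz.png

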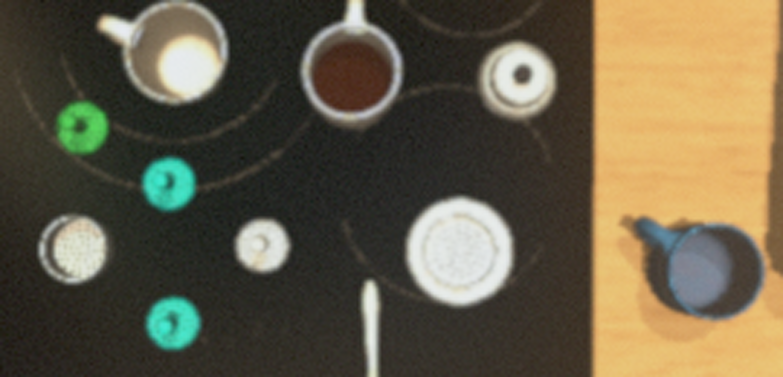

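View pics/sz.png

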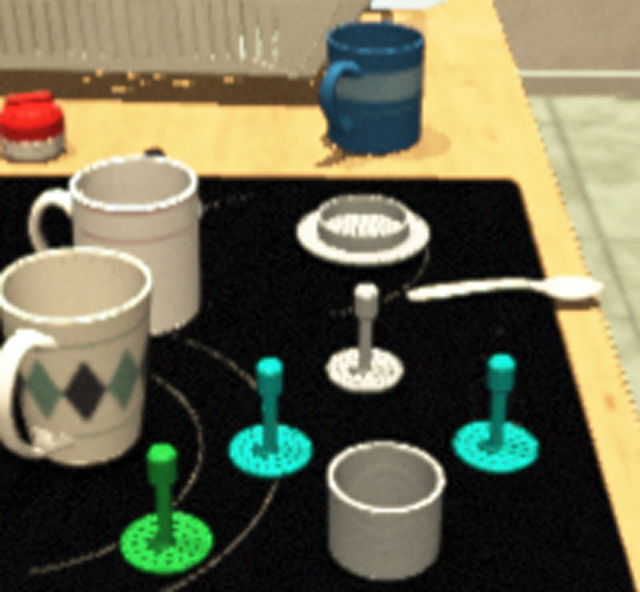

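```bash
cat > m.py <<'E'
from h import *
def mask(c,kind,roi):
    hsv=cv2.cvtColor(c['image'],cv2.COLOR_RGB2HSV).astype(int); H,S,V=hsv[...,0],hsv[...,1],hsv[...,2]
    if kind=='blue': m=(H>95)&(H<120)&(S>70)
    else: m=(V>kind)&(S<70)
    o=np.zeros(m.shape,np.uint8); x0,y0,x1,y1=roi; o[y0:y1,x0:x1]=m[y0:y1,x0:x1]; return o
def big(m):
    cs,_=cv2.findContours(m,cv2.RETR_EXTERNAL,cv2.CHAIN_APPROX_NONE); c=max(cs,key=lambda q:len(cv2.convexHull(q)) and cv2.contourArea(cv2.convexHull(q)))
    return c[:,0,:].astype(float)
def circ(c,pts,z,it=8,tol=.0025):
    P=np.array([onz(c,u,v,z)[:2] for u,v in pts]); k=np.ones(len(P),bool)
    for _ in range(it):
        A=np.c_[2*P[k],np.ones(k.sum())]; s=np.linalg.lstsq(A,(P[k]**2).sum(1),rcond=None)[0]
        r=np.sqrt(s[2]+s[0]**2+s[1]**2); e=np.abs(np.hypot(*(P-s[:2]).T)-r); k=e<max(tol,np.median(e)*1.5)
    return s[:2],r,k.sum(),len(P)
E
python3 - <<'E'
from m import *
import pickle
d=pickle.load(open('c0.pkl','rb')); T,S=d['top'],d['side']
for n,kind,roi,z in [('plate',110,(296,226,340,268),.008),('press disc',110,(238,233,264,258),.003),('chamber rim',80,(170,230,202,262),.044),('lid',80,(322,172,355,204),.0),('blue',  'blue',(370,225,430,275),.089)]:
    m=mask(T,kind,roi); p=big(m); x,y,w,h=cv2.boundingRect(p.astype(np.float32)); print(n,circ(T,p,z),'px',x,y,w,h, 'side proj',proj(S,[*circ(T,p,z)[0],z]).round(1))
for n,kind,roi in [('plate',110,(290,200,336,230)),('press',110,(300,230,330,268)),('chamber',60,(298,280,342,326)),('blue','blue',(298,148,336,195))]:
    m=mask(S,kind,roi); p=big(m); print('S',n,cv2.boundingRect(p.astype(np.float32)))
E
```

```text
plate (array([0.44981453, 0.03070897]), np.float64(0.04793426243710176), np.int64(105), 105) px 300 228 37 38 side proj [312.2 217.6]
press disc (array([0.45179002, 0.20921584]), np.float64(0.023301609658528618), np.int64(51), 51) px 241 236 19 18 side proj [312.8 260.3]
chamber rim (array([0.44584325, 0.37142807]), np.float64(0.030146079400582095), np.int64(68), 68) px 173 234 25 24 side proj [318.9 292.7]
lid (array([ 0.60737158, -0.02087759]), np.float64(0.03596248391160806), np.int64(77), 77) px 325 174 27 28 side proj [247.7 210.6]
blue (array([ 0.4658281 , -0.13975092]), np.float64(0.015234310384088146), np.int64(31), 44) px 382 237 18 14 side proj [305.4 160.7]
S plate (293, 206, 41, 22)
S press (302, 245, 24, 22)
S chamber (302, 282, 38, 44)
S blue (300, 152, 32, 41)
```

Run:
```python
import cv2,numpy as np,pickle
d=pickle.load(open('c0.pkl','rb'))
def crop(n,x0,y0,x1,y1,f):
    im=cv2.cvtColor(d[n]['image'],cv2.COLOR_RGB2BGR)[y0:y1,x0:x1]; a=cv2.resize(im,None,fx=f,fy=f,interpolation=cv2.INTER_NEAREST)
    for k in range(0,x1-x0,10): cv2.putText(a,str(x0+k),(k*f,8),0,.3,(0,255,255)); cv2.line(a,(k*f,0),(k*f,a.shape[0]),(0,90,90),1)
    for k in range(0,y1-y0,10): cv2.putText(a,str(y0+k),(0,k*f+8),0,.3,(0,255,255)); cv2.line(a,(0,k*f),(a.shape[1],k*f),(0,90,90),1)
    return a
A=crop('side',295,145,345,195,6);B=crop('top',370,230,430,275,6);C=crop('side',290,200,340,272,6)
def pad(a,h): return cv2.copyMakeBorder(a,0,h-a.shape[0],0,0,0)
r1=np.hstack([A,pad(B,300)]); 
cv2.imwrite('pics/g1.png',r1)
h=crop('side',200,190,270,250,6);cv2.imwrite('pics/g2.png',np.hstack([C,pad(h,432)]))
im=cv2.cvtColor(d['top']['image'],cv2.COLOR_RGB2HSV)
for y in range(234,276,3): print(y,[tuple(int(q) for q in im[y,x]) for x in range(384,428,6)])
```

```text
234 [(18, 130, 218), (19, 130, 233), (19, 131, 228), (20, 126, 234), (19, 131, 233), (19, 130, 233), (20, 129, 233), (16, 127, 122)]
237 [(101, 75, 122), (17, 128, 202), (16, 125, 135), (16, 51, 129), (30, 11, 140), (16, 126, 222), (19, 130, 234), (15, 119, 124)]
240 [(101, 79, 116), (101, 94, 146), (99, 63, 105), (105, 11, 93), (13, 65, 71), (75, 6, 83), (20, 124, 232), (16, 125, 124)]
243 [(95, 33, 85), (101, 101, 157), (106, 44, 127), (108, 34, 126), (150, 3, 84), (13, 62, 74), (15, 80, 182), (16, 125, 120)]
246 [(15, 96, 93), (103, 74, 110), (112, 35, 133), (112, 30, 128), (113, 18, 112), (13, 65, 71), (23, 11, 91), (16, 121, 124)]
249 [(16, 79, 71), (103, 35, 87), (111, 33, 146), (105, 38, 147), (115, 23, 123), (15, 62, 74), (19, 49, 73), (16, 125, 137)]
252 [(15, 69, 74), (108, 39, 97), (114, 27, 144), (107, 40, 148), (109, 33, 132), (16, 60, 72), (11, 57, 71), (15, 127, 154)]
255 [(14, 66, 73), (101, 43, 100), (108, 41, 150), (109, 38, 149), (108, 39, 145), (14, 60, 72), (13, 61, 75), (16, 136, 220)]
258 [(17, 118, 121), (100, 33, 92), (108, 46, 151), (109, 42, 152), (116, 26, 136), (13, 63, 73), (17, 24, 74), (17, 136, 219)]
261 [(16, 138, 200), (17, 64, 76), (110, 35, 145), (111, 34, 149), (120, 13, 98), (12, 76, 74), (78, 11, 111), (17, 138, 218)]
264 [(17, 137, 218), (14, 62, 78), (106, 48, 132), (109, 29, 125), (15, 60, 77), (13, 63, 73), (17, 102, 205), (16, 133, 222)]
267 [(16, 141, 211), (15, 142, 200), (14, 47, 93), (21, 34, 74), (17, 57, 71), (20, 22, 103), (20, 129, 233), (17, 138, 220)]
270 [(16, 135, 218), (17, 144, 215), (16, 139, 216), (15, 115, 195), (16, 92, 174), (17, 136, 230), (18, 135, 233), (19, 129, 233)]
273 [(18, 138, 224), (17, 138, 220), (17, 133, 220), (17, 135, 217), (18, 134, 233), (19, 131, 233), (19, 131, 233), (19, 127, 233)]
```

View pics/g1.png

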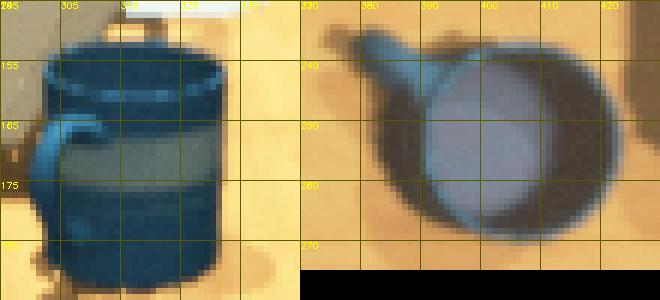

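View pics/g2.png

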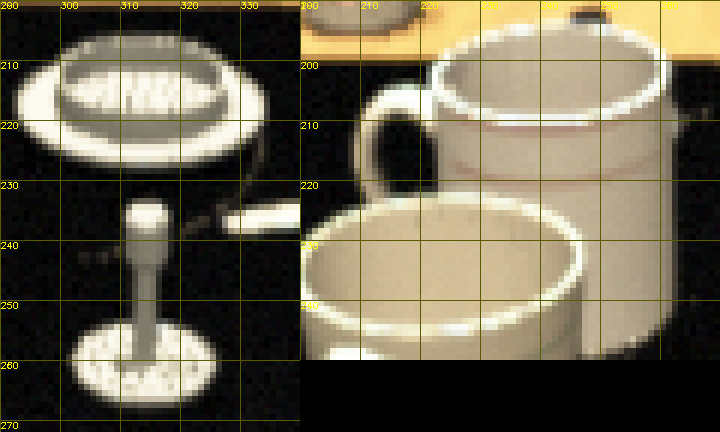

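Run:
```python
from m import *
import pickle
d=pickle.load(open('c0.pkl','rb')); T,S=d['top'],d['side']
hsv=cv2.cvtColor(T['image'],cv2.COLOR_RGB2HSV).astype(int)
wood=(hsv[...,0]<25)&(hsv[...,1]>85)&(hsv[...,2]>110)
# radial edge search for mug rim
c0=np.array([406,253.]);pts=[]
for a in np.radians(list(range(-75,60,5))):  # right side edge (image right=0)
    for r in np.arange(12,22,.1):
        u,v=c0+r*np.array([np.cos(a),np.sin(a)])
        if cv2.getRectSubPix(wood.astype(np.float32),(1,1),(u,v))[0,0]>.5: pts.append((u,v));break
# left side: bluish rim ridge: max saturation w/ blue hue
for a in np.radians(list(range(120,200,5))):
    best=max(np.arange(13,20,.1),key=lambda r: (lambda p: float(p[2])-float(p[0]))(cv2.getRectSubPix(T['image'].astype(np.float32),(1,1),tuple(c0+r*np.array([np.cos(a),np.sin(a)])))[0,0]) ) 
    pts.append(tuple(c0+(best+.5)*np.array([np.cos(a),np.sin(a)])))
print('mug',circ(T,pts,.089))
e=cv2.fitEllipse(np.array(pts,np.float32)); print(e)
print('mug tri',tri(T,e[0],S,(317.2,156)))
def cen(p):
    return cv2.fitEllipse(p.astype(np.float32))[0]
pt=cen(big(mask(T,110,(296,226,340,268))))
ps=cen(big(mask(S,110,(288,200,340,230))));print('plate',pt,ps,tri(T,pt,S,ps))
pt=cen(big(mask(T,110,(238,233,264,258))))
print('press disc',pt,tri(T,pt,S,(313.8,260.2)))
pt=cen(big(mask(T,80,(170,230,202,262))));print('chamber',pt)
m=mask(S,60,(298,280,345,328)); p=big(m); print(cv2.boundingRect(p.astype(np.float32)))
for z in(.0,.044):print(proj(S,[.4458,.3714,z]))
# knob dark px in lid
g=cv2.cvtColor(T['image'],cv2.COLOR_RGB2GRAY)[178:196,330:348]; print(g)
g=cv2.cvtColor(S['image'],cv2.COLOR_RGB2GRAY)[186:200,240:256]; print(g)
g=cv2.cvtColor(T['image'],cv2.COLOR_RGB2GRAY)[235:256,240:262]; print(g)
for z in (.051,): print(proj(S,[.607,-.021,z]), proj(T,[.607,-.021,z]))
```

```text
mug (array([ 0.43682082, -0.18125066]), np.float64(0.04135346266940918), np.int64(43), 43)
((406.9659729003906, 253.08602905273438), (33.27248001098633, 33.999271392822266), 171.85354614257812)
mug tri (array([ 0.43519359, -0.18136653,  0.0883016 ]), np.float64(0.002728154403406699))
plate (318.1124267578125, 246.37603759765625) (313.0025939941406, 216.52127075195312) (array([0.44886634, 0.03100116, 0.01101555]), np.float64(0.0016083389010605894))
press disc (250.01670837402344, 244.3485870361328) (array([0.45078061, 0.20921405, 0.00330217]), np.float64(0.0019540145378681294))
chamber (184.952880859375, 245.33856201171875)
(302, 282, 38, 44)
[318.25075184 314.87927642]
[318.90760205 292.73957433]
[[166 187 193 194 203 210 219 225 230 231 228 226 220 210 193 169 143 109]
 [186 183 179 199 219 226 230 230 232 232 232 232 231 226 220 200 178 143]
 [185 172 186 217 228 232 231 232 231 231 230 232 231 232 231 222 204 172]
 [173 178 208 227 231 233 232 230 225 218 212 218 225 230 231 230 222 202]
 [159 193 223 231 232 232 229 220 192 162 153 166 196 220 230 231 229 219]
 [162 203 228 233 2
[... 3205 characters left out ...]
69 122 172 208 219 219 218 212 214 212 216 219 224 225 223 209 169
  110  59  41  35]
 [ 39  48  78 120 167 204 215 205 200 206 210 216 220 221 225 217 184 126
   76  48  40  39]
 [ 41  47  50  77 123 168 183 180 193 209 214 219 220 214 210 189 136  79
   48  38  36  40]
 [ 38  29  40  50  76 108 131 145 171 191 202 202 192 174 152 128  84  51
   32  44  41  38]
 [ 35  36  37  38  43  58  81  97 113 131 142 136 126 115  88  73  50  40
   43  38  41  39]
 [ 40  39  39  40  41  37  47  56  60  66  75  72  63  59  46  43  40  41
   41  39  40  37]
 [ 38  37  41  40  44  39  46  39  43  41  42  43  42  41  45  43  43  39
   45  38  40  40]]
[246.95670738 191.56829639] [340.39359333 184.8391705 ]
```

The measured sizes fit the text: plate radius 48 mm, disc 23 mm, lid 36 mm and mug rim 41 mm at z=0.088. So the mug stands on the oak.

Which parts are meant:
- **Blue mug:** top (406,253), side (317,156). It has the lighter band; the other blue cup, side (255,93), is out behind the rack.
- **Press:** the grey-steel one at top (250,245). Those at (188,204), (218,223), (220,271) and (255,146) are green or turquoise.

I start with the plate.

Emit:
jog_arm([
  {"tx":0.6,"ty":-0.75,"yaw":-0.31},
  {"tx":0.6,"ty":-0.75,"yaw":-0.31},
  {"tx":0.6,"ty":-0.75,"yaw":-0.31},
  {"tx":0.6,"ty":-0.75,"yaw":-0.31},
  {"tx":0.6,"ty":-0.75,"yaw":-0.31},
], gripper=1)

```text
invalid input
```

Emit:
jog_arm([
  {"tx":0.6,"ty":-0.75,"tz":0.0,"yaw":-0.31},
  {"tx":0.6,"ty":-0.75,"tz":0.0,"yaw":-0.31},
  {"tx":0.6,"ty":-0.75,"tz":0.0,"yaw":-0.31},
  {"tx":0.6,"ty":-0.75,"tz":0.0,"yaw":-0.31},
  {"tx":0.6,"ty":-0.75,"tz":0.0,"yaw":-0.31},
], gripper=1.0, force=20)

```text
t: 0.52
tcp_pos: [0.2922, 0.4991, 0.201]
orientation: [[-0.634, 0.773, 0.001], [0.773, 0.634, -0.002], [-0.002, -0.001, -1.0]]
force: [0.2, 0.1, 0.8]
opening: 0.997
```

Emit:
jog_arm([
  {"tx":0.6,"ty":-0.75,"tz":0.0,"yaw":-0.31},
  {"tx":0.6,"ty":-0.75,"tz":0.0,"yaw":-0.31},
  {"tx":0.6,"ty":-0.75,"tz":0.0,"yaw":-0.31},
  {"tx":0.6,"ty":-0.75,"tz":0.0,"yaw":-0.31},
  {"tx":0.6,"ty":-0.75,"tz":0.0,"yaw":-0.31},
])

```text
t: 0.93
tcp_pos: [0.4114, 0.349, 0.2013]
orientation: [[-0.067, 0.998, 0.001], [0.998, 0.067, -0.001], [-0.001, 0.0, -1.0]]
force: [-0.4, 0.3, 0.5]
opening: 1.001
```

Emit:
jog_arm([
  {"tx":0.19,"ty":-0.98,"tz":-0.2,"yaw":0.0},
  {"tx":0.19,"ty":-0.98,"tz":-0.2,"yaw":0.0},
  {"tx":0.19,"ty":-0.98,"tz":-0.2,"yaw":0.0},
  {"tx":0.19,"ty":-0.98,"tz":-0.2,"yaw":0.0},
  {"tx":0.19,"ty":-0.98,"tz":-0.2,"yaw":0.0},
])

```text
t: 1.35
tcp_pos: [0.4465, 0.1548, 0.1607]
orientation: [[-0.077, 0.997, -0.0], [0.997, 0.077, -0.0], [-0.0, -0.0, -1.0]]
force: [1.2, -0.2, 0.4]
opening: 0.995
```

Emit:
jog_arm([
  {"tx":0.015,"ty":-0.62,"tz":-0.4,"yaw":0.0},
  {"tx":0.015,"ty":-0.62,"tz":-0.4,"yaw":0.0},
  {"tx":0.015,"ty":-0.62,"tz":-0.4,"yaw":0.0},
  {"tx":0.015,"ty":-0.62,"tz":-0.4,"yaw":0.0},
  {"tx":0.015,"ty":-0.62,"tz":-0.4,"yaw":0.0},
])

```text
t: 1.77
tcp_pos: [0.4473, 0.0285, 0.079]
orientation: [[-0.071, 0.997, -0.005], [0.997, 0.071, -0.003], [-0.003, -0.005, -1.0]]
force: [-0.7, 0.4, 0.3]
opening: 1.004
```

Run:
```python
from h import *
s=get_state();print(s['tcp_pos'],s['joint_positions'])
t=snap('top','a1.png');snap('side','a2.png')
a=cv2.imread('pics/a1.png')[180:310,230:450];b=cv2.imread('pics/a2.png')[130:260,230:430]
cv2.imwrite('pics/a.png',np.hstack([cv2.resize(a,None,fx=2,fy=2),cv2.resize(b,None,fx=1.8,fy=2)]))
```

```text
[0.44725725 0.02853658 0.07904251] [-35.8561457   17.83561017  28.51403593 126.80958999 -13.38437241
  38.46312654   6.16574499]
```

View pics/a.png

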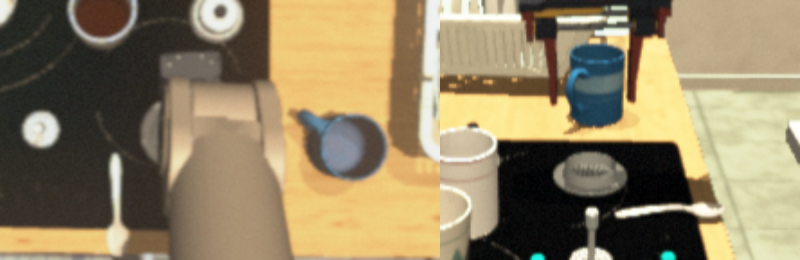

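The gripper is over the plate, with its fingers straddling the collar in the side view. I lower it now.

Emit:
jog_arm([
  {"tx":0.01,"ty":0.01,"tz":-0.15,"yaw":0.0},
  {"tx":0.01,"ty":0.01,"tz":-0.25,"yaw":0.0},
  {"tx":0.01,"ty":0.01,"tz":-0.27,"yaw":0.0},
  {"tx":0.01,"ty":0.01,"tz":-0.27,"yaw":0.0},
])

```text
t: 2.2
tcp_pos: [0.4514, 0.0368, 0.0269]
orientation: [[-0.08, 0.997, -0.002], [0.997, 0.08, -0.0], [0.0, -0.002, -1.0]]
force: [-0.3, -0.1, 1.0]
opening: 0.997
```

Run:
```python
from h import *
s=get_state();print(s['tcp_pos'],s['force'])
snap('side','b2.png')
b=cv2.imread('pics/b2.png')[150:260,250:390]
cv2.imwrite('pics/b.png',cv2.resize(b,None,fx=5,fy=5))
```

```text
[0.4513791  0.03680884 0.0269152 ] [-0.34865817 -0.08655413  0.98849644]
```

View pics/b.png

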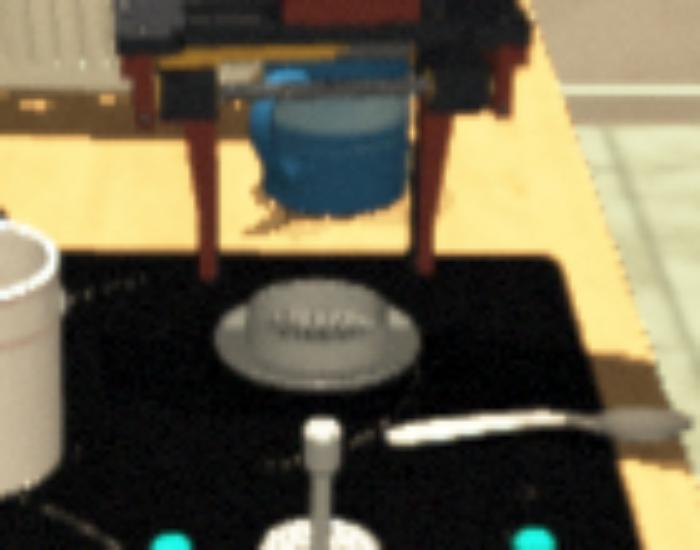

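Emit:
jog_arm([
  {"tx":0.0,"ty":0.0,"tz":0.0,"yaw":0.0},
  {"tx":0.0,"ty":0.0,"tz":0.0,"yaw":0.0},
])

```text
t: 2.42
tcp_pos: [0.4528, 0.0361, 0.0284]
orientation: [[-0.078, 0.997, 0.002], [0.997, 0.078, 0.001], [0.001, 0.002, -1.0]]
force: [-0.4, -0.7, 0.0]
opening: 1.001
```

Run:
```python
from h import *
s=get_state();print(s['tcp_pos'],s['force'])
c=snap('side','b3.png')
p=s['tcp_pos'];y=s['orientation'][:,1] if hasattr(s['orientation'],'shape') else np.array(s['orientation'])[:,1]
for k in(-.047,0,.047): print(proj(c,p+k*y))
b=cv2.imread('pics/b3.png')[150:260,250:390]
cv2.imwrite('pics/b.png',cv2.resize(b,None,fx=5,fy=5))
```

```text
[0.45281681 0.03614261 0.02844269] [-0.43716541 -0.65852051  0.04471462]
[331.46841655 210.20556552]
[311.10167908 210.6881237 ]
[290.6882216  211.16928584]
```

View pics/b.png

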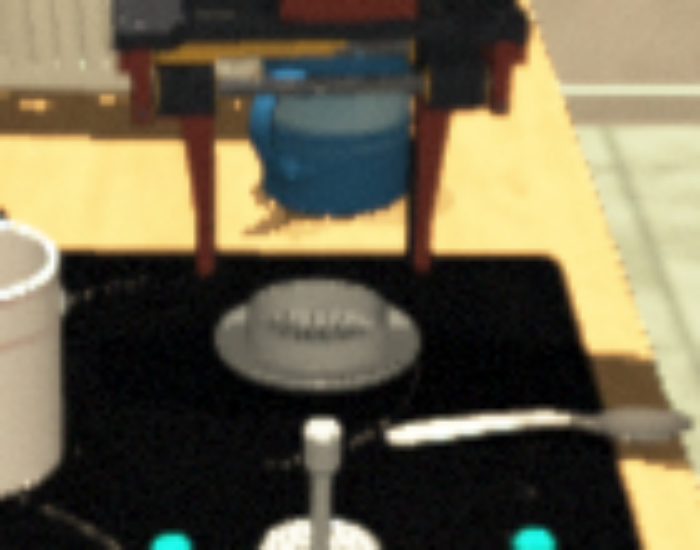

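Commanded y is 0.035, because the readings lag. The open fingertips appear about 6 px higher than the TCP projects, so the tips probably rise when open. I'll part-close above the plate to measure that.

Emit:
jog_arm([
  {"tx":-0.01,"ty":-0.02,"tz":0.0,"yaw":0.0},
  {"tx":-0.01,"ty":-0.02,"tz":0.0,"yaw":0.0},
  {"tx":-0.01,"ty":-0.02,"tz":0.0,"yaw":0.0},
  {"tx":-0.01,"ty":-0.02,"tz":0.0,"yaw":0.0},
], gripper=0.8)

```text
t: 2.8
tcp_pos: [0.4499, 0.0315, 0.0274]
orientation: [[-0.078, 0.997, 0.0], [0.997, 0.078, 0.0], [0.0, 0.0, -1.0]]
force: [0.7, -0.3, -0.5]
opening: 0.801
```

```bash
cat > look.py <<'E'
from h import *
import sys
def look(n,fn,x0,y0,x1,y1,f,k=.047):
    s=get_state();print(np.round(s['tcp_pos'],4),np.round(s['force'],1),round(s['opening'],3))
    c=snap(n,fn); p=s['tcp_pos'];y=np.array(s['orientation'])[:,1]
    k=s['opening']*.044
    print('tips proj',[ (proj(c,p+q*y)).round(1) for q in(-k,0,k)])
    b=cv2.imread('pics/'+fn)[y0:y1,x0:x1]; a=cv2.resize(b,None,fx=f,fy=f,interpolation=cv2.INTER_CUBIC)
    for q in range(0,x1-x0,10): cv2.putText(a,str(x0+q),(q*f,8),0,.3,(0,255,255)); cv2.line(a,(q*f,0),(q*f,4),(0,255,255),1)
    for q in range(0,y1-y0,10): cv2.putText(a,str(y0+q),(0,q*f+3),0,.3,(0,255,255))
    cv2.imwrite('pics/z_'+fn,a); return c
if __name__=='__main__':
    a=sys.argv; look(a[1],a[2],*map(int,a[3:8]))
E
python3 look.py side c1.png 270 170 350 240 8
```

```text
[0.4499 0.0315 0.0274] [ 0.7 -0.3 -0.5] 0.801
tips proj [array([327.6, 209.8]), array([312.3, 210.2]), array([297.1, 210.6])]
```

View pics/z_c1.png

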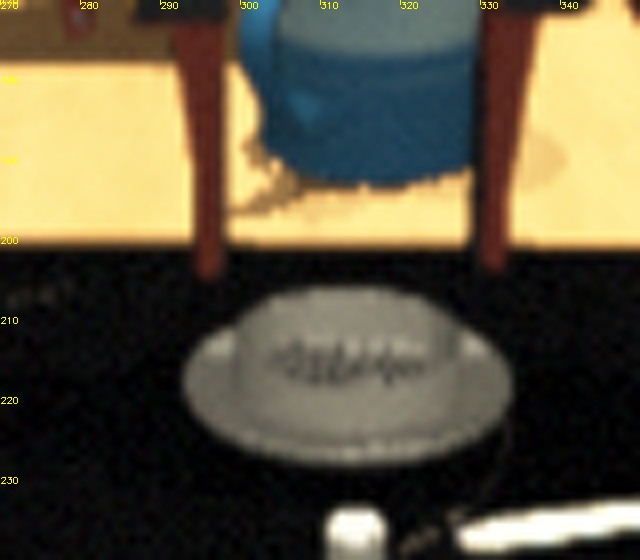

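Run:
```python
from h import *
import pickle
S=pickle.load(open('c0.pkl','rb'))['side']
for y in(.0285,.0315):
  for z in(.079,.0854,.09): print(y,z,proj(S,[.494,y,z]),proj(S,[.404,y,z]))
a=cv2.imread('pics/a2.png'); cv2.imwrite('pics/a3.png',cv2.resize(a[150:200,270:350],None,fx=8,fy=8,interpolation=cv2.INTER_NEAREST))
c1=cv2.imread('pics/c1.png')[195:225,290:335].astype(float)*6; cv2.imwrite('pics/c3.png',cv2.resize(np.clip(c1,0,255).astype(np.uint8),None,fx=12,fy=12,interpolation=cv2.INTER_NEAREST))
```

```text
0.0285 0.079 [293.22013497 189.01712734] [332.99657952 189.24196082]
0.0285 0.0854 [293.21420531 186.41205631] [333.09585141 186.62512909]
0.0285 0.09 [293.20988202 184.53120705] [333.16738943 184.73575051]
0.0315 0.079 [293.19155557 189.52676508] [333.07842108 189.75465073]
0.0315 0.0854 [293.18554714 186.91580187] [333.17823011 187.13187554]
0.0315 0.09 [293.1811668  185.03067129] [333.25015612 185.23817817]
```

View pics/a3.png

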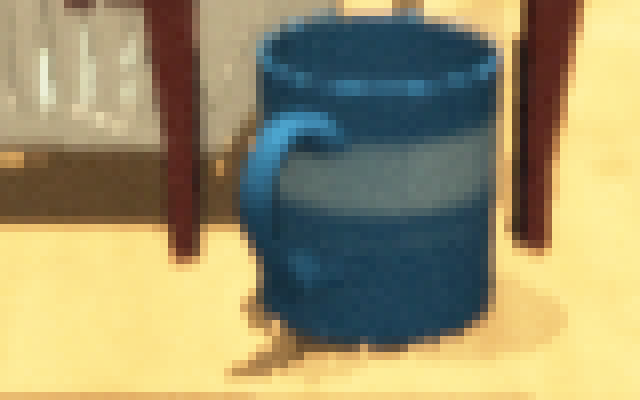

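View pics/c3.png

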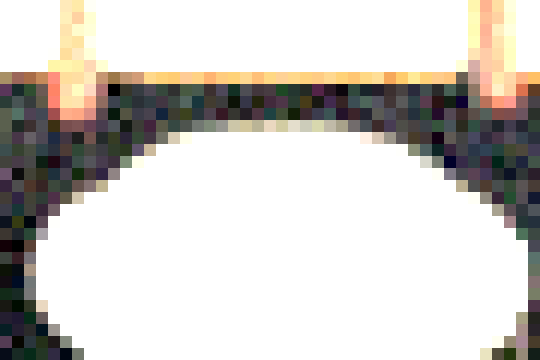

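Emit:
jog_arm([
  {"tx":0.0,"ty":0.0,"tz":0.2,"yaw":0.0},
  {"tx":0.0,"ty":0.0,"tz":0.2,"yaw":0.0},
  {"tx":0.0,"ty":0.0,"tz":0.2,"yaw":0.0},
  {"tx":0.0,"ty":0.0,"tz":0.2,"yaw":0.0},
  {"tx":0.0,"ty":0.0,"tz":0.2,"yaw":0.0},
], gripper=0.16)

```text
t: 3.27
tcp_pos: [0.4493, 0.0316, 0.0667]
orientation: [[-0.078, 0.997, -0.001], [0.997, 0.078, -0.0], [0.0, -0.001, -1.0]]
force: [-0.3, -0.5, 0.4]
opening: 0.465
```

Emit:
jog_arm([
  {"tx":0.0,"ty":0.0,"tz":0.0,"yaw":0.0},
  {"tx":0.0,"ty":0.0,"tz":0.0,"yaw":0.0},
  {"tx":0.0,"ty":0.0,"tz":0.0,"yaw":0.0},
])

```text
t: 3.52
tcp_pos: [0.4494, 0.0314, 0.0668]
orientation: [[-0.078, 0.997, -0.001], [0.997, 0.078, -0.0], [-0.0, -0.001, -1.0]]
force: [0.0, 0.1, 0.4]
opening: 0.229
```

```bash
python3 look.py side d1.png 270 150 350 220 8
```

```text
[0.4494 0.0314 0.0668] [0.  0.1 0.4] 0.229
tips proj [array([317.2, 194.5]), array([312.8, 194.6]), array([308.4, 194.7])]
```

View pics/z_d1.png

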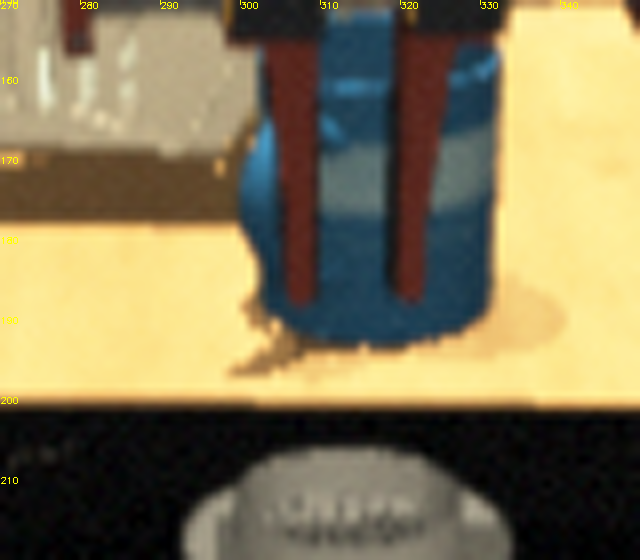

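The fingertips appear about 6 px, or 14 mm, above the reported TCP at every opening. I'll descend in small steps, watching force and picture.

Emit:
jog_arm([
  {"tx":0.0,"ty":0.0,"tz":0.0,"yaw":0.0},
  {"tx":0.0,"ty":0.0,"tz":0.0,"yaw":0.0},
  {"tx":0.0,"ty":0.0,"tz":0.0,"yaw":0.0},
  {"tx":0.0,"ty":0.0,"tz":0.0,"yaw":0.0},
  {"tx":0.0,"ty":0.0,"tz":0.0,"yaw":0.0},
], gripper=0.95)

```text
t: 3.98
tcp_pos: [0.4499, 0.0315, 0.0673]
orientation: [[-0.078, 0.997, 0.0], [0.997, 0.078, 0.0], [0.0, 0.0, -1.0]]
force: [0.0, 0.3, -0.6]
opening: 0.532
```

Emit:
jog_arm([
  {"tx":0.0,"ty":0.0,"tz":-0.1,"yaw":0.0},
  {"tx":0.0,"ty":0.0,"tz":-0.2,"yaw":0.0},
  {"tx":0.0,"ty":0.0,"tz":-0.24,"yaw":0.0},
  {"tx":0.0,"ty":0.0,"tz":-0.25,"yaw":0.0},
  {"tx":0.0,"ty":0.0,"tz":-0.25,"yaw":0.0},
])

```text
t: 4.4
tcp_pos: [0.4495, 0.0313, 0.0171]
orientation: [[-0.078, 0.997, -0.001], [0.997, 0.078, -0.0], [-0.0, -0.001, -1.0]]
force: [-0.3, 0.7, -0.0]
opening: 0.913
```

Emit:
jog_arm([
  {"tx":0.0,"ty":0.0,"tz":-0.01,"yaw":0.0},
  {"tx":0.0,"ty":0.0,"tz":-0.015,"yaw":0.0},
  {"tx":0.0,"ty":0.0,"tz":-0.015,"yaw":0.0},
])

```text
t: 4.65
tcp_pos: [0.4502, 0.0317, 0.0147]
orientation: [[-0.078, 0.997, 0.001], [0.997, 0.078, 0.0], [0.0, 0.001, -1.0]]
force: [-0.4, -0.0, 0.5]
opening: 0.951
```

```bash
python3 look.py side e1.png 270 170 350 240 8
```

```text
[0.4502 0.0317 0.0147] [-0.4 -0.   0.5] 0.951
tips proj [array([330.1, 214.8]), array([312.1, 215.2]), array([294.1, 215.7])]
```

View pics/z_e1.png

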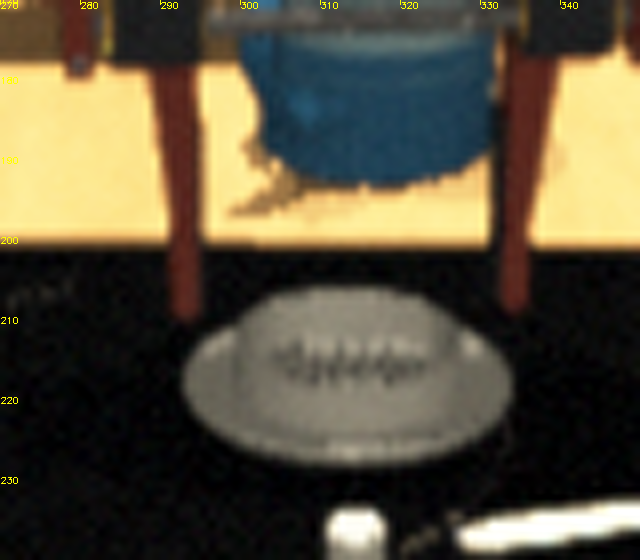

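Emit:
jog_arm([
  {"tx":0.0,"ty":0.0,"tz":-0.01,"yaw":0.0},
  {"tx":0.0,"ty":0.0,"tz":-0.015,"yaw":0.0},
  {"tx":0.0,"ty":0.0,"tz":-0.015,"yaw":0.0},
])

```text
t: 4.95
tcp_pos: [0.4498, 0.0316, 0.0112]
orientation: [[-0.078, 0.997, -0.0], [0.997, 0.078, 0.0], [0.0, -0.0, -1.0]]
force: [0.1, 0.3, -0.1]
opening: 0.948
```

Emit:
jog_arm([
  {"tx":0.0,"ty":0.0,"tz":-0.01,"yaw":0.0},
  {"tx":0.0,"ty":0.0,"tz":-0.01,"yaw":0.0},
  {"tx":0.0,"ty":0.0,"tz":-0.01,"yaw":0.0},
])

```text
t: 5.2
tcp_pos: [0.4497, 0.0315, 0.0091]
orientation: [[-0.078, 0.997, -0.0], [0.997, 0.078, -0.0], [-0.0, -0.0, -1.0]]
force: [0.0, -0.2, -0.4]
opening: 0.951
```

```bash
python3 look.py side e2.png 270 170 350 240 8;python3 - <<'E'
from h import *
c=camera('side')
for z in (.009,.023): print([proj(c,[.4494+q,.031,z]).round(1) for q in(-.0475,-.0335,.0335,.0475)])
E
```

```text
[0.4497 0.0315 0.0091] [ 0.  -0.2 -0.4] 0.951
tips proj [array([330.2, 216.9]), array([312.3, 217.3]), array([294.3, 217.8])]
[array([332.9, 217.5]), array([326.9, 217.4]), array([298. , 217.2]), array([292. , 217.1])]
[array([333.1, 212. ]), array([327., 212.]), array([298. , 211.7]), array([292. , 211.7])]
```

View pics/z_e2.png

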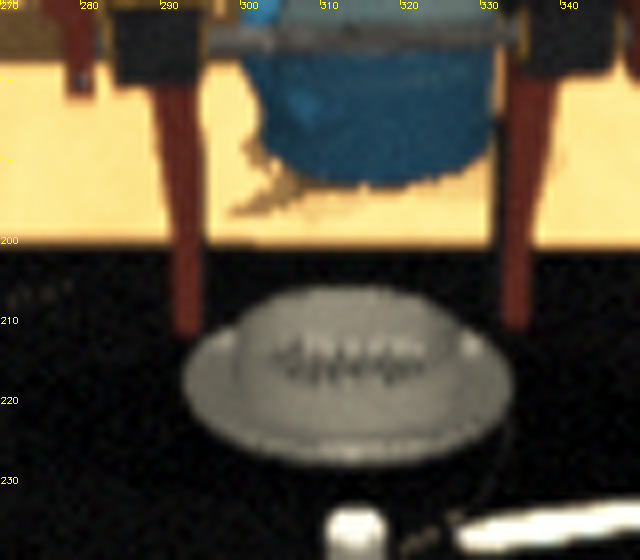

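Emit:
jog_arm([
  {"tx":0.0,"ty":0.0,"tz":-0.01,"yaw":0.0},
  {"tx":0.0,"ty":0.0,"tz":-0.02,"yaw":0.0},
  {"tx":0.0,"ty":0.0,"tz":-0.02,"yaw":0.0},
])

```text
t: 5.55
tcp_pos: [0.4496, 0.0315, 0.0049]
orientation: [[-0.078, 0.997, -0.001], [0.997, 0.078, -0.0], [-0.0, -0.001, -1.0]]
force: [0.2, 0.1, 0.2]
opening: 0.949
```

Emit:
jog_arm([
  {"tx":0.0,"ty":0.0,"tz":-0.005,"yaw":0.0},
  {"tx":0.0,"ty":0.0,"tz":-0.01,"yaw":0.0},
  {"tx":0.0,"ty":0.0,"tz":-0.01,"yaw":0.0},
])

```text
t: 5.8
tcp_pos: [0.4497, 0.0315, 0.0031]
orientation: [[-0.078, 0.997, -0.0], [0.997, 0.078, -0.0], [-0.0, -0.0, -1.0]]
force: [0.7, 0.3, -0.7]
opening: 0.95
```

```bash
python3 look.py side e3.png 270 170 350 240 8
```

```text
[0.4497 0.0315 0.0031] [ 0.7  0.3 -0.7] 0.95
tips proj [array([330.1, 219.2]), array([312.3, 219.7]), array([294.4, 220.1])]
```

View pics/z_e3.png

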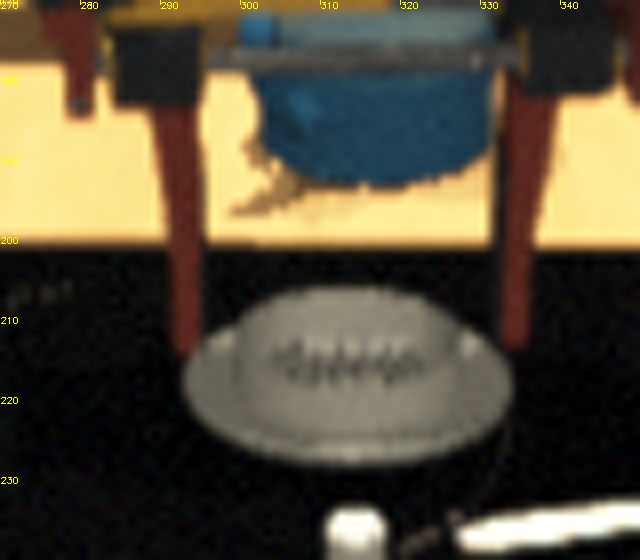

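No contact, and the tips sit at z≈0.017 with the TCP at 0.003. I go 3 mm lower and close.

Emit:
jog_arm([
  {"tx":0.0,"ty":0.0,"tz":-0.01,"yaw":0.0},
  {"tx":0.0,"ty":0.0,"tz":-0.015,"yaw":0.0},
  {"tx":0.0,"ty":0.0,"tz":-0.015,"yaw":0.0},
])

```text
t: 6.1
tcp_pos: [0.4497, 0.0315, 0.0]
orientation: [[-0.078, 0.997, -0.0], [0.997, 0.078, -0.0], [-0.0, -0.0, -1.0]]
force: [0.0, -0.1, 0.5]
opening: 0.95
```

Emit:
jog_arm([
  {"tx":0.0,"ty":0.0,"tz":0.0,"yaw":0.0},
  {"tx":0.0,"ty":0.0,"tz":0.0,"yaw":0.0},
  {"tx":0.0,"ty":0.0,"tz":0.0,"yaw":0.0},
  {"tx":0.0,"ty":0.0,"tz":0.0,"yaw":0.0},
  {"tx":0.0,"ty":0.0,"tz":0.0,"yaw":0.0},
], gripper=0.6, force=20)

```text
t: 6.52
tcp_pos: [0.4498, 0.0316, 0.0003]
orientation: [[-0.078, 0.997, 0.0], [0.997, 0.078, 0.0], [0.0, 0.0, -1.0]]
force: [0.0, -0.1, -0.4]
opening: 0.751
```

```bash
python3 look.py side e4.png 270 170 350 240 8
```

```text
[4.498e-01 3.160e-02 3.000e-04] [ 0.  -0.1 -0.4] 0.751
tips proj [array([326.3, 220.4]), array([312.2, 220.7]), array([298. , 221.1])]
```

View pics/z_e4.png

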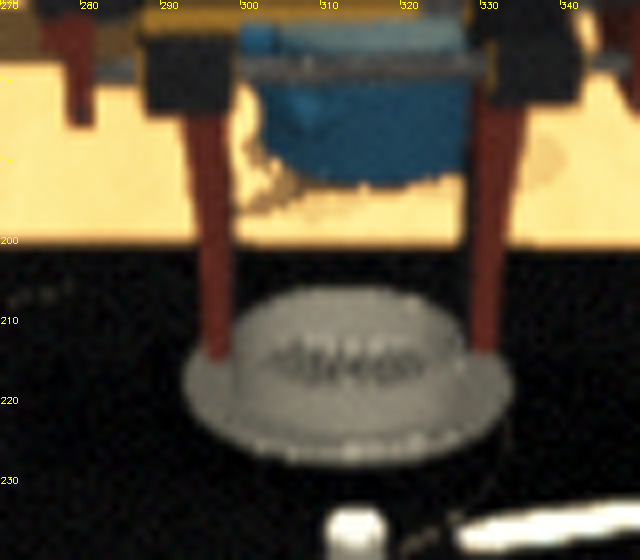

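The plate is gripped at 66 mm (collar 67). I lift it.

Emit:
jog_arm([
  {"tx":0.0,"ty":0.0,"tz":0.1,"yaw":0.0},
  {"tx":0.0,"ty":0.0,"tz":0.25,"yaw":0.0},
  {"tx":0.0,"ty":0.0,"tz":0.45,"yaw":0.0},
  {"tx":0.0,"ty":0.0,"tz":0.6,"yaw":0.0},
  {"tx":0.0,"ty":0.0,"tz":0.65,"yaw":0.0},
])

```text
t: 6.98
tcp_pos: [0.452, 0.0317, 0.1339]
orientation: [[-0.077, 0.997, 0.005], [0.997, 0.077, 0.002], [0.002, 0.006, -1.0]]
force: [0.1, 0.1, -0.4]
opening: 0.754
```

Emit:
jog_arm([
  {"tx":-0.01,"ty":-0.1,"tz":0.0,"yaw":-0.05},
  {"tx":-0.02,"ty":-0.3,"tz":0.0,"yaw":-0.1},
  {"tx":-0.03,"ty":-0.5,"tz":0.0,"yaw":-0.15},
  {"tx":-0.05,"ty":-0.6,"tz":0.0,"yaw":-0.2},
  {"tx":-0.05,"ty":-0.7,"tz":0.0,"yaw":-0.25},
])

```text
t: 7.4
tcp_pos: [0.4382, -0.1103, 0.1296]
orientation: [[0.416, 0.909, -0.001], [0.909, -0.416, 0.0], [-0.0, -0.001, -1.0]]
force: [0.7, 0.2, -1.4]
opening: 0.753
```

Emit:
jog_arm([
  {"tx":-0.015,"ty":-0.1,"tz":0.0,"yaw":0.0},
  {"tx":-0.015,"ty":-0.2,"tz":0.0,"yaw":0.0},
  {"tx":-0.015,"ty":-0.3,"tz":0.0,"yaw":0.0},
  {"tx":-0.015,"ty":-0.36,"tz":0.0,"yaw":0.0},
  {"tx":-0.015,"ty":-0.36,"tz":0.0,"yaw":0.0},
])

```text
t: 7.82
tcp_pos: [0.436, -0.1829, 0.1298]
orientation: [[0.413, 0.911, -0.001], [0.911, -0.413, -0.001], [-0.001, 0.0, -1.0]]
force: [-1.1, 0.1, -0.8]
opening: 0.751
```

```bash
python3 look.py side f1.png 270 90 350 200 6; python3 look.py top f2.png 370 210 450 300 6; python3 -c "
import cv2,numpy as np
a=cv2.imread('pics/z_f1.png');b=cv2.imread('pics/z_f2.png');h=max(a.shape[0],b.shape[0])
p=lambda q:cv2.copyMakeBorder(q,0,h-q.shape[0],0,0,0)
cv2.imwrite('pics/f.png',np.hstack([p(a),p(b)])[:600,:800])"
```

```text
[ 0.436  -0.1829  0.1298] [-1.1  0.1 -0.8] 0.751
tips proj [array([328.3, 142.4]), array([316.7, 141. ]), array([305.3, 139.5])]
[ 0.4361 -0.1813  0.1297] [-0.3  0.4 -0.4] 0.757
tips proj [array([405.9, 266.4]), array([411.7, 253.5]), array([417.4, 240.7])]
```

View pics/f.png

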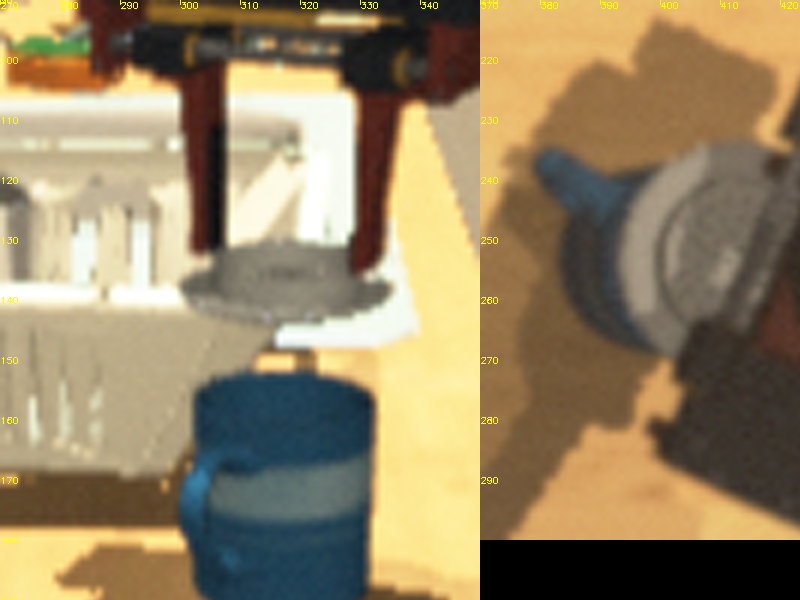

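The plate is level over the mug. In the side view its centre is at x≈317.5, and the rim centre is at 317.2.

Emit:
jog_arm([
  {"tx":0.002,"ty":0.0,"tz":-0.08,"yaw":0.0},
  {"tx":0.002,"ty":0.0,"tz":-0.14,"yaw":0.0},
  {"tx":0.002,"ty":0.0,"tz":-0.18,"yaw":0.0},
  {"tx":0.002,"ty":0.0,"tz":-0.19,"yaw":0.0},
  {"tx":0.002,"ty":0.0,"tz":-0.19,"yaw":0.0},
])

```text
t: 8.33
tcp_pos: [0.4368, -0.1796, 0.0917]
orientation: [[0.409, 0.913, -0.002], [0.913, -0.409, 0.0], [-0.0, -0.002, -1.0]]
force: [0.8, 0.6, -1.3]
opening: 0.749
```

Emit:
jog_arm([
  {"tx":0.0,"ty":0.0,"tz":-0.01,"yaw":0.0},
  {"tx":0.0,"ty":0.0,"tz":-0.02,"yaw":0.0},
  {"tx":0.0,"ty":0.0,"tz":-0.025,"yaw":0.0},
  {"tx":0.0,"ty":0.0,"tz":-0.025,"yaw":0.0},
])

```text
t: 8.67
tcp_pos: [0.4373, -0.1804, 0.0874]
orientation: [[0.41, 0.912, 0.0], [0.912, -0.41, 0.0], [0.0, 0.0, -1.0]]
force: [-0.2, 0.4, -0.6]
opening: 0.751
```

Emit:
jog_arm([
  {"tx":0.0,"ty":0.0,"tz":-0.005,"yaw":0.0},
  {"tx":0.0,"ty":0.0,"tz":-0.01,"yaw":0.0},
  {"tx":0.0,"ty":0.0,"tz":-0.01,"yaw":0.0},
])

```text
t: 8.92
tcp_pos: [0.4372, -0.1804, 0.0852]
orientation: [[0.41, 0.912, -0.0], [0.912, -0.41, 0.0], [0.0, -0.0, -1.0]]
force: [-0.5, 0.8, -0.3]
opening: 0.752
```

```bash
python3 look.py side g1.png 270 120 350 200 7
```

```text
[ 0.4372 -0.1804  0.0852] [-0.5  0.8 -0.3] 0.752
tips proj [array([327.4, 158.9]), array([315.9, 157.2]), array([304.7, 155.6])]
```

View pics/z_g1.png

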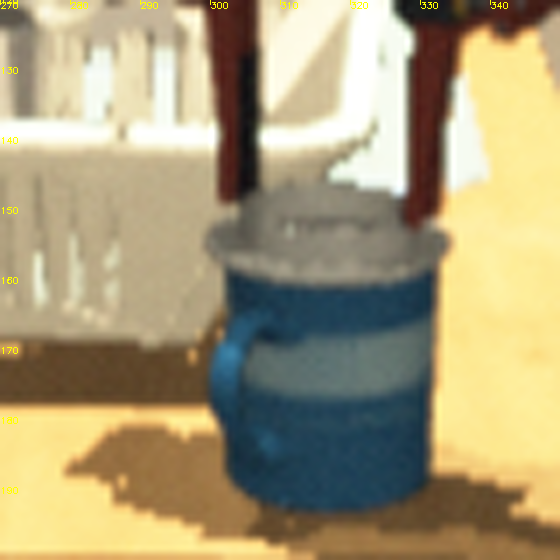

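Nearly home. I step down until contact.

Emit:
jog_arm([
  {"tx":0.0,"ty":0.0,"tz":-0.005,"yaw":0.0},
  {"tx":0.0,"ty":0.0,"tz":-0.01,"yaw":0.0},
  {"tx":0.0,"ty":0.0,"tz":-0.01,"yaw":0.0},
])

```text
t: 9.22
tcp_pos: [0.4373, -0.1805, 0.0832]
orientation: [[0.41, 0.912, 0.0], [0.912, -0.41, 0.0], [0.0, 0.0, -1.0]]
force: [0.3, 0.1, 0.0]
opening: 0.754
```

Emit:
jog_arm([
  {"tx":0.0,"ty":0.0,"tz":-0.005,"yaw":0.0},
  {"tx":0.0,"ty":0.0,"tz":-0.005,"yaw":0.0},
  {"tx":0.0,"ty":0.0,"tz":-0.005,"yaw":0.0},
])

```text
t: 9.47
tcp_pos: [0.4374, -0.1805, 0.0829]
orientation: [[0.41, 0.912, 0.0], [0.912, -0.41, 0.001], [0.001, 0.0, -1.0]]
force: [-2.4, 2.2, 9.8]
opening: 0.754
```

Contact of 10 N at z=0.083, exactly the seated height. I release and rise.

Emit:
jog_arm([
  {"tx":0.0,"ty":0.0,"tz":0.005,"yaw":0.0},
  {"tx":0.0,"ty":0.0,"tz":0.005,"yaw":0.0},
  {"tx":0.0,"ty":0.0,"tz":0.005,"yaw":0.0},
  {"tx":0.0,"ty":0.0,"tz":0.005,"yaw":0.0},
  {"tx":0.0,"ty":0.0,"tz":0.005,"yaw":0.0},
], gripper=0.95)

```text
t: 9.88
tcp_pos: [0.4372, -0.1804, 0.0832]
orientation: [[0.41, 0.912, -0.0], [0.912, -0.41, -0.0], [-0.0, -0.0, -1.0]]
force: [0.0, 0.3, -0.8]
opening: 0.948
```

Emit:
jog_arm([
  {"tx":0.0,"ty":0.0,"tz":0.1,"yaw":0.0},
  {"tx":0.0,"ty":0.0,"tz":0.2,"yaw":0.0},
  {"tx":0.0,"ty":0.0,"tz":0.4,"yaw":0.0},
  {"tx":0.0,"ty":0.0,"tz":0.6,"yaw":0.0},
  {"tx":0.0,"ty":0.0,"tz":0.6,"yaw":0.0},
])

```text
t: 10.3
tcp_pos: [0.4409, -0.1824, 0.2093]
orientation: [[0.411, 0.912, 0.01], [0.912, -0.411, -0.001], [0.003, 0.01, -1.0]]
force: [1.1, 0.2, -0.9]
opening: 0.951
```

Emit:
jog_arm([
  {"tx":0.015,"ty":0.92,"tz":0.0,"yaw":0.15},
  {"tx":0.015,"ty":0.92,"tz":0.0,"yaw":0.15},
  {"tx":0.015,"ty":0.92,"tz":0.0,"yaw":0.15},
  {"tx":0.015,"ty":0.92,"tz":0.0,"yaw":0.15},
  {"tx":0.015,"ty":0.92,"tz":0.0,"yaw":0.15},
])

```text
t: 10.72
tcp_pos: [0.4399, 0.0089, 0.2033]
orientation: [[0.116, 0.993, 0.0], [0.993, -0.116, 0.002], [0.002, 0.0, -1.0]]
force: [0.4, -0.3, 1.0]
opening: 0.948
```

Emit:
jog_arm([
  {"tx":0.015,"ty":0.92,"tz":0.0,"yaw":0.15},
  {"tx":0.015,"ty":0.92,"tz":0.0,"yaw":0.15},
  {"tx":0.015,"ty":0.92,"tz":0.0,"yaw":0.15},
  {"tx":0.015,"ty":0.92,"tz":0.0,"yaw":0.15},
  {"tx":0.015,"ty":0.92,"tz":0.0,"yaw":0.15},
])

```text
t: 11.13
tcp_pos: [0.4425, 0.1936, 0.2032]
orientation: [[-0.183, 0.983, 0.0], [0.983, 0.183, 0.002], [0.002, 0.001, -1.0]]
force: [0.7, 0.5, 0.1]
opening: 0.948
```

Emit:
jog_arm([
  {"tx":0.015,"ty":0.92,"tz":0.0,"yaw":0.15},
  {"tx":0.015,"ty":0.92,"tz":0.0,"yaw":0.15},
  {"tx":0.015,"ty":0.92,"tz":0.0,"yaw":0.15},
  {"tx":0.015,"ty":0.92,"tz":0.0,"yaw":0.15},
  {"tx":0.015,"ty":0.92,"tz":0.0,"yaw":0.15},
])

```text
t: 11.55
tcp_pos: [0.4445, 0.3781, 0.2027]
orientation: [[-0.466, 0.885, -0.0], [0.885, 0.466, 0.002], [0.002, 0.001, -1.0]]
force: [-0.7, -0.1, 1.2]
opening: 0.951
```

Emit:
jog_arm([
  {"tx":0.0,"ty":0.0,"tz":-0.2,"yaw":0.0},
  {"tx":0.0,"ty":0.0,"tz":-0.4,"yaw":0.0},
  {"tx":0.0,"ty":0.0,"tz":-0.5,"yaw":0.0},
  {"tx":0.0,"ty":0.0,"tz":-0.55,"yaw":0.0},
  {"tx":0.0,"ty":0.0,"tz":-0.55,"yaw":0.0},
])

```text
t: 11.97
tcp_pos: [0.445, 0.3703, 0.091]
orientation: [[-0.46, 0.888, -0.003], [0.888, 0.46, -0.003], [-0.002, -0.004, -1.0]]
force: [-0.8, -0.9, 0.4]
opening: 0.946
```

```bash
python3 look.py side i1.png 270 230 370 330 5;python3 look.py top i2.png 370 220 450 290 5;python3 -c "
import cv2,numpy as np
a=cv2.imread('pics/z_i1.png');b=cv2.imread('pics/z_i2.png');h=max(a.shape[0],b.shape[0])
p=lambda q:cv2.copyMakeBorder(q,0,h-q.shape[0],0,0,0)
cv2.imwrite('pics/i.png',np.hstack([p(a),p(b)])[:600,:900])"
```

```text
[0.445  0.3703 0.091 ] [-0.8 -0.9  0.4] 0.946
tips proj [array([343.2, 260.9]), array([320.1, 267.3]), array([296., 274.])]
[0.4461 0.3712 0.0929] [-0.4  0.2  0.7] 0.952
tips proj [array([188. , 260.7]), array([180.7, 245.1]), array([173.4, 229.7])]
```

View pics/i.png

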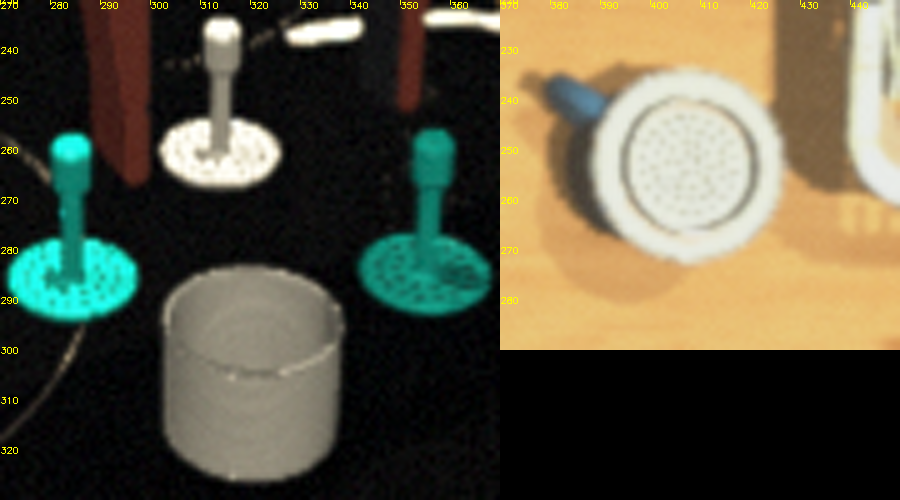

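The plate sits flat and centred on the blue mug, top (406,253). I lower onto the chamber and measure the plate's seat.

Emit:
jog_arm([
  {"tx":0.0,"ty":0.0,"tz":-0.15,"yaw":0.0},
  {"tx":0.0,"ty":0.0,"tz":-0.3,"yaw":0.0},
  {"tx":0.0,"ty":0.0,"tz":-0.4,"yaw":0.0},
  {"tx":0.0,"ty":0.0,"tz":-0.43,"yaw":0.0},
  {"tx":0.0,"ty":0.0,"tz":-0.43,"yaw":0.0},
])

```text
t: 12.48
tcp_pos: [0.4465, 0.3717, 0.0075]
orientation: [[-0.46, 0.888, -0.0], [0.888, 0.46, -0.0], [0.0, -0.0, -1.0]]
force: [0.5, 0.3, -0.4]
opening: 0.949
```

```bash
python3 look.py side j1.png 270 240 370 330 6
python3 - <<'E'
from m import *
T=camera('top'); p=big(mask(T,150,(384,228,432,276))); print(cv2.boundingRect(p.astype(np.float32)),circ(T,p,.093),cv2.fitEllipse(p.astype(np.float32)))
E
```

```text
[0.4465 0.3717 0.0075] [ 0.5  0.3 -0.4] 0.949
tips proj [array([340. , 304.3]), array([318. , 311.3]), array([294.9, 318.5])]
(388, 234, 40, 39) (array([ 0.43804234, -0.18072638]), np.float64(0.04640525069319998), np.int64(108), 109) ((407.1783142089844, 252.5480194091797), (37.64665603637695, 38.223663330078125), 144.28456115722656)
```

View pics/z_j1.png

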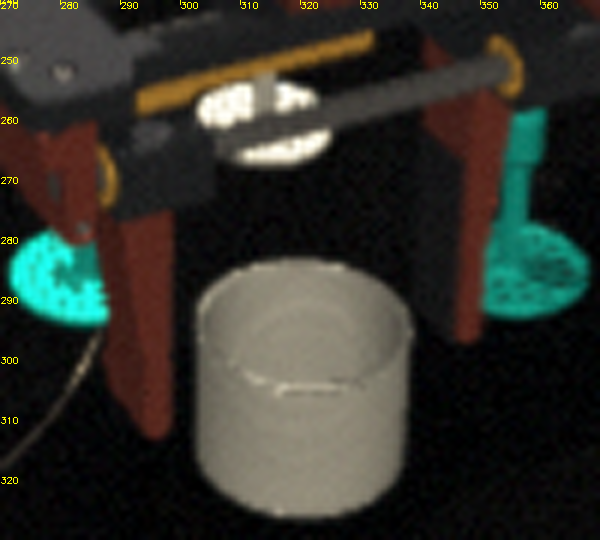

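Emit:
jog_arm([
  {"tx":0.0,"ty":0.0,"tz":0.0,"yaw":0.0},
  {"tx":0.0,"ty":0.0,"tz":0.0,"yaw":0.0},
  {"tx":0.0,"ty":0.0,"tz":0.0,"yaw":0.0},
  {"tx":0.0,"ty":0.0,"tz":0.0,"yaw":0.0},
  {"tx":0.0,"ty":0.0,"tz":0.0,"yaw":0.0},
], gripper=0.5)

```text
t: 13.0
tcp_pos: [0.4464, 0.3718, 0.0078]
orientation: [[-0.46, 0.888, 0.0], [0.888, 0.46, 0.001], [0.0, 0.001, -1.0]]
force: [-0.5, -1.1, 4.3]
opening: 0.629
```

Emit:
jog_arm([
  {"tx":0.0,"ty":0.0,"tz":0.05,"yaw":0.0},
  {"tx":0.0,"ty":0.0,"tz":0.2,"yaw":0.0},
  {"tx":0.0,"ty":0.0,"tz":0.4,"yaw":0.0},
  {"tx":0.0,"ty":0.0,"tz":0.6,"yaw":0.0},
  {"tx":0.0,"ty":0.0,"tz":0.8,"yaw":0.0},
])

```text
t: 13.42
tcp_pos: [0.4458, 0.3709, 0.1694]
orientation: [[-0.46, 0.888, -0.0], [0.888, 0.46, -0.001], [-0.0, -0.001, -1.0]]
force: [1.1, 0.3, -1.8]
opening: 0.633
```

```bash
python3 look.py side k1.png 250 170 390 330 4
```

```text
[0.4458 0.3709 0.1694] [ 1.1  0.3 -1.8] 0.633
tips proj [array([337.2, 218.5]), array([320.9, 222.2]), array([304. , 226.1])]
```

View pics/z_k1.png

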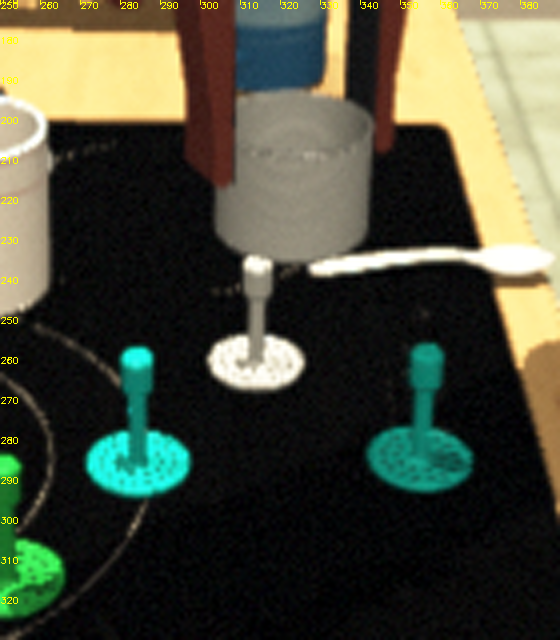

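Emit:
jog_arm([
  {"tx":-0.015,"ty":-0.2,"tz":0.0,"yaw":-0.05},
  {"tx":-0.015,"ty":-0.4,"tz":0.0,"yaw":-0.1},
  {"tx":-0.015,"ty":-0.6,"tz":0.0,"yaw":-0.15},
  {"tx":-0.015,"ty":-0.8,"tz":0.0,"yaw":-0.15},
  {"tx":-0.015,"ty":-0.92,"tz":0.0,"yaw":-0.15},
])

```text
t: 13.88
tcp_pos: [0.4426, 0.183, 0.1675]
orientation: [[-0.173, 0.985, -0.001], [0.985, 0.173, -0.001], [-0.001, -0.001, -1.0]]
force: [0.2, 0.4, -0.7]
opening: 0.627
```

Emit:
jog_arm([
  {"tx":-0.015,"ty":-0.2,"tz":0.0,"yaw":-0.05},
  {"tx":-0.015,"ty":-0.4,"tz":0.0,"yaw":-0.1},
  {"tx":-0.015,"ty":-0.6,"tz":0.0,"yaw":-0.15},
  {"tx":-0.015,"ty":-0.8,"tz":0.0,"yaw":-0.15},
  {"tx":-0.015,"ty":-0.92,"tz":0.0,"yaw":-0.15},
])

```text
t: 14.3
tcp_pos: [0.4393, -0.0005, 0.1677]
orientation: [[0.126, 0.992, 0.0], [0.992, -0.126, 0.0], [0.0, 0.0, -1.0]]
force: [0.1, 0.5, -1.1]
opening: 0.631
```

Emit:
jog_arm([
  {"tx":-0.015,"ty":-0.2,"tz":0.0,"yaw":-0.05},
  {"tx":-0.015,"ty":-0.4,"tz":0.0,"yaw":-0.1},
  {"tx":-0.015,"ty":-0.6,"tz":0.0,"yaw":-0.15},
  {"tx":-0.015,"ty":-0.8,"tz":0.0,"yaw":-0.15},
  {"tx":-0.015,"ty":-0.92,"tz":0.0,"yaw":-0.15},
])

```text
t: 14.72
tcp_pos: [0.4364, -0.1845, 0.168]
orientation: [[0.413, 0.911, 0.001], [0.911, -0.413, -0.001], [-0.0, 0.002, -1.0]]
force: [-0.3, -0.4, -0.3]
opening: 0.633
```

Emit:
jog_arm([
  {"tx":0.0,"ty":0.0,"tz":-0.05,"yaw":0.0},
  {"tx":0.0,"ty":0.0,"tz":-0.1,"yaw":0.0},
  {"tx":0.0,"ty":0.0,"tz":-0.15,"yaw":0.0},
  {"tx":0.0,"ty":0.0,"tz":-0.18,"yaw":0.0},
  {"tx":0.0,"ty":0.0,"tz":-0.18,"yaw":0.0},
])

```text
t: 15.13
tcp_pos: [0.4361, -0.1786, 0.1296]
orientation: [[0.408, 0.913, -0.003], [0.913, -0.408, 0.001], [-0.001, -0.003, -1.0]]
force: [0.0, 0.1, -1.4]
opening: 0.631
```

```bash
python3 look.py side l1.png 280 110 350 190 7; python3 look.py top l2.png 370 220 450 290 5
```

```text
[ 0.4361 -0.1786  0.1296] [ 0.   0.1 -1.4] 0.631
tips proj [array([326.5, 142.7]), array([316.7, 141.5]), array([307.1, 140.3])]
[ 0.4366 -0.1791  0.1303] [ 0.3 -0.7 -0.1] 0.63
tips proj [array([406.1, 264. ]), array([410.8, 253.3]), array([415.5, 242.6])]
```

View pics/z_l1.png

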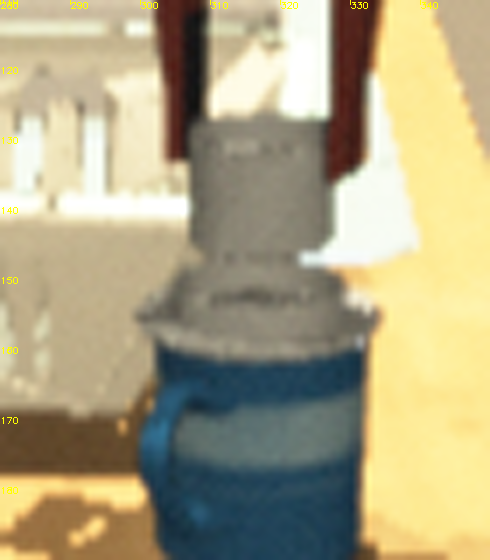

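View pics/z_l2.png

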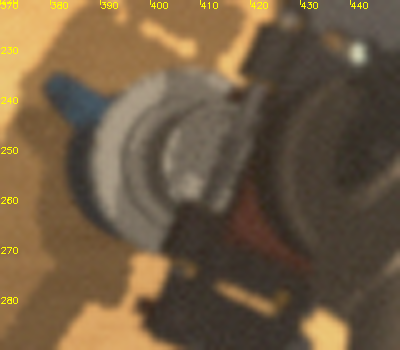

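Emit:
jog_arm([
  {"tx":0.002,"ty":-0.005,"tz":-0.03,"yaw":0.0},
  {"tx":0.002,"ty":-0.005,"tz":-0.06,"yaw":0.0},
  {"tx":0.002,"ty":-0.005,"tz":-0.075,"yaw":0.0},
  {"tx":0.002,"ty":-0.005,"tz":-0.075,"yaw":0.0},
])

```text
t: 15.57
tcp_pos: [0.4371, -0.1812, 0.1155]
orientation: [[0.41, 0.912, -0.001], [0.912, -0.41, 0.0], [-0.0, -0.001, -1.0]]
force: [0.1, -0.2, -0.6]
opening: 0.631
```

Emit:
jog_arm([
  {"tx":0.0,"ty":0.0,"tz":-0.015,"yaw":0.0},
  {"tx":0.0,"ty":0.0,"tz":-0.025,"yaw":0.0},
  {"tx":0.0,"ty":0.0,"tz":-0.025,"yaw":0.0},
])

```text
t: 15.82
tcp_pos: [0.4375, -0.1814, 0.111]
orientation: [[0.41, 0.912, -0.0], [0.912, -0.41, 0.0], [-0.0, -0.0, -1.0]]
force: [0.1, 0.4, -1.1]
opening: 0.628
```

Emit:
jog_arm([
  {"tx":0.0,"ty":0.0,"tz":-0.015,"yaw":0.0},
  {"tx":0.0,"ty":0.0,"tz":-0.025,"yaw":0.0},
  {"tx":0.0,"ty":0.0,"tz":-0.025,"yaw":0.0},
])

```text
t: 16.07
tcp_pos: [0.4374, -0.1813, 0.1059]
orientation: [[0.41, 0.912, -0.001], [0.912, -0.41, 0.0], [-0.0, -0.001, -1.0]]
force: [-0.2, 0.7, -1.7]
opening: 0.631
```

Entered the collar freely. I go on to the seat, expected at TCP≈0.0995.

Emit:
jog_arm([
  {"tx":0.0,"ty":0.0,"tz":-0.015,"yaw":0.0},
  {"tx":0.0,"ty":0.0,"tz":-0.025,"yaw":0.0},
  {"tx":0.0,"ty":0.0,"tz":-0.025,"yaw":0.0},
])

```text
t: 16.32
tcp_pos: [0.4373, -0.1813, 0.1009]
orientation: [[0.41, 0.912, -0.001], [0.912, -0.41, 0.0], [-0.0, -0.001, -1.0]]
force: [0.5, 0.5, -0.7]
opening: 0.627
```

Emit:
jog_arm([
  {"tx":0.0,"ty":0.0,"tz":-0.005,"yaw":0.0},
  {"tx":0.0,"ty":0.0,"tz":-0.0075,"yaw":0.0},
  {"tx":0.0,"ty":0.0,"tz":-0.0075,"yaw":0.0},
])

```text
t: 16.57
tcp_pos: [0.4376, -0.1814, 0.0997]
orientation: [[0.41, 0.912, -0.0], [0.912, -0.41, 0.0], [0.0, -0.0, -1.0]]
force: [0.1, 0.8, -0.6]
opening: 0.627
```

Emit:
jog_arm([
  {"tx":0.0,"ty":0.0,"tz":-0.004,"yaw":0.0},
  {"tx":0.0,"ty":0.0,"tz":-0.004,"yaw":0.0},
])

```text
t: 16.73
tcp_pos: [0.4378, -0.1814, 0.0995]
orientation: [[0.41, 0.912, 0.0], [0.912, -0.41, 0.001], [0.001, -0.0, -1.0]]
force: [-2.5, 0.6, 7.7]
opening: 0.632
```

```bash
python3 look.py side n1.png 280 110 350 190 7
```

```text
[ 0.4378 -0.1814  0.0995] [-2.5  0.6  7.7] 0.632
tips proj [array([325.5, 153.4]), array([315.8, 152. ]), array([306.3, 150.7])]
```

View pics/z_n1.png

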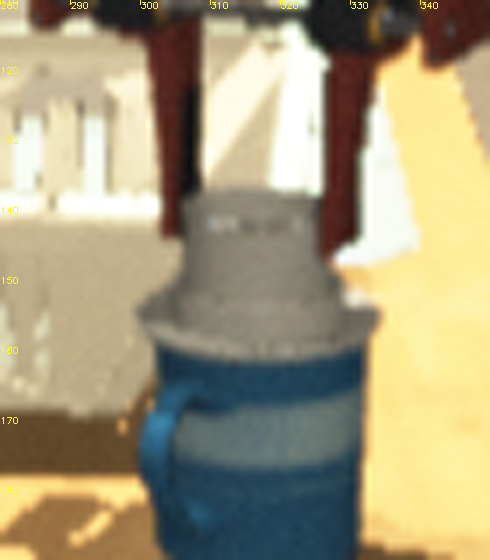

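The chamber touched down at exactly the expected height (7.7 N). I release it and go for the press.

Emit:
jog_arm([
  {"tx":0.0,"ty":0.0,"tz":0.004,"yaw":0.0},
  {"tx":0.0,"ty":0.0,"tz":0.004,"yaw":0.0},
  {"tx":0.0,"ty":0.0,"tz":0.004,"yaw":0.0},
  {"tx":0.0,"ty":0.0,"tz":0.004,"yaw":0.0},
], gripper=0.8)

```text
t: 17.12
tcp_pos: [0.4377, -0.1815, 0.0997]
orientation: [[0.41, 0.912, 0.0], [0.912, -0.41, -0.0], [-0.0, 0.0, -1.0]]
force: [-0.2, -0.9, 0.3]
opening: 0.8
```

Emit:
jog_arm([
  {"tx":0.0,"ty":0.0,"tz":0.1,"yaw":0.0},
  {"tx":0.0,"ty":0.0,"tz":0.2,"yaw":0.0},
  {"tx":0.0,"ty":0.0,"tz":0.4,"yaw":0.0},
  {"tx":0.0,"ty":0.0,"tz":0.5,"yaw":0.0},
  {"tx":0.0,"ty":0.0,"tz":0.5,"yaw":0.0},
])

```text
t: 17.53
tcp_pos: [0.4403, -0.1825, 0.2035]
orientation: [[0.41, 0.912, 0.007], [0.912, -0.41, -0.0], [0.003, 0.007, -1.0]]
force: [0.3, -0.3, -0.3]
opening: 0.799
```

Emit:
jog_arm([
  {"tx":0.035,"ty":0.98,"tz":0.0,"yaw":0.2},
  {"tx":0.035,"ty":0.98,"tz":0.0,"yaw":0.2},
  {"tx":0.035,"ty":0.98,"tz":0.0,"yaw":0.2},
  {"tx":0.035,"ty":0.98,"tz":0.0,"yaw":0.2},
  {"tx":0.035,"ty":0.98,"tz":0.0,"yaw":0.2},
], gripper=0.4)

```text
t: 17.95
tcp_pos: [0.4438, 0.0183, 0.199]
orientation: [[0.017, 1.0, -0.001], [1.0, -0.017, 0.001], [0.001, -0.001, -1.0]]
force: [0.7, 0.1, -0.8]
opening: 0.462
```

Emit:
jog_arm([
  {"tx":0.035,"ty":0.97,"tz":0.0,"yaw":0.1},
  {"tx":0.035,"ty":0.97,"tz":0.0,"yaw":0.1},
  {"tx":0.035,"ty":0.97,"tz":0.0,"yaw":0.1},
  {"tx":0.035,"ty":0.97,"tz":0.0,"yaw":0.1},
  {"tx":0.035,"ty":0.97,"tz":0.0,"yaw":0.1},
])

```text
t: 18.37
tcp_pos: [0.4505, 0.2129, 0.1987]
orientation: [[-0.181, 0.983, -0.001], [0.983, 0.181, 0.001], [0.001, -0.001, -1.0]]
force: [0.4, -0.4, 0.4]
opening: 0.397
```

Emit:
jog_arm([
  {"tx":0.0,"ty":0.0,"tz":-0.2,"yaw":0.0},
  {"tx":0.0,"ty":0.0,"tz":-0.4,"yaw":0.0},
  {"tx":0.0,"ty":0.0,"tz":-0.5,"yaw":0.0},
  {"tx":0.0,"ty":0.0,"tz":-0.5,"yaw":0.0},
  {"tx":0.0,"ty":0.0,"tz":-0.5,"yaw":0.0},
])

```text
t: 18.78
tcp_pos: [0.4507, 0.2077, 0.0986]
orientation: [[-0.177, 0.984, -0.003], [0.984, 0.177, -0.002], [-0.002, -0.003, -1.0]]
force: [0.4, 0.2, 1.3]
opening: 0.399
```

```bash
python3 look.py side o1.png 270 190 370 280 6; python3 look.py top o2.png 370 220 450 290 5
python3 - <<'E'
from m import *
import pickle
d=pickle.load(open('c0.pkl','rb')); T=d['top']
# press knob top blob: compare disc centre with knob direction
S=camera('side'); print('press knob/disc proj side',proj(S,[.4515,.2092,.06]),proj(S,[.4515,.2092,.005]))
print('top knob pred',proj(T,[.4515,.2092,.06]))
E
```

```text
[0.4507 0.2077 0.0986] [0.4 0.2 1.3] 0.399
tips proj [array([323.4, 215.6]), array([314.2, 216.3]), array([305., 217.])]
[0.4519 0.2083 0.1   ] [0.3 0.4 0.3] 0.395
tips proj [array([248.5, 251.2]), array([247.4, 244.1]), array([246.3, 236.9])]
press knob/disc proj side [313.4513435 234.7888307] [312.94908369 259.43483302]
top knob pred [248.31800207 244.31147329]
```

View pics/z_o1.png

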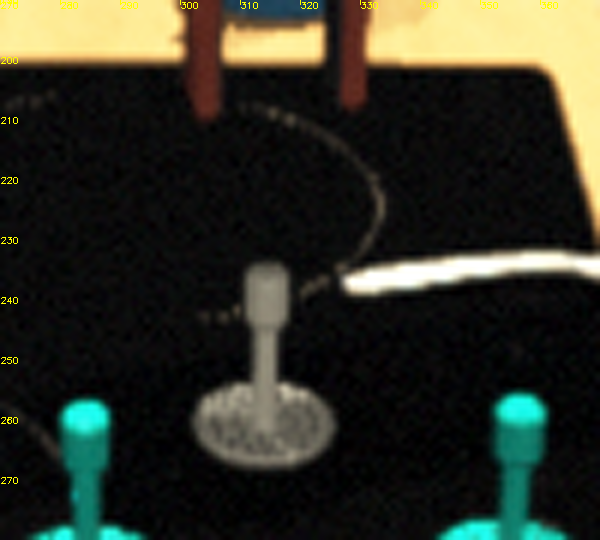

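View pics/z_o2.png

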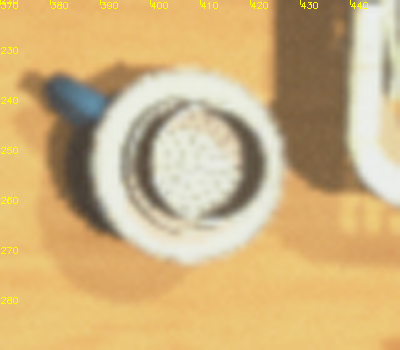

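The chamber stands in the collar. I lower onto the steel press's knob; the picture shows the grey knob at side (314,238), under the fingers.

Emit:
jog_arm([
  {"tx":0.0,"ty":0.003,"tz":-0.1,"yaw":0.0},
  {"tx":0.0,"ty":0.003,"tz":-0.2,"yaw":0.0},
  {"tx":0.0,"ty":0.003,"tz":-0.3,"yaw":0.0},
  {"tx":0.0,"ty":0.003,"tz":-0.34,"yaw":0.0},
  {"tx":0.0,"ty":0.003,"tz":-0.34,"yaw":0.0},
])

```text
t: 19.35
tcp_pos: [0.4514, 0.209, 0.0315]
orientation: [[-0.177, 0.984, -0.001], [0.984, 0.177, -0.0], [-0.0, -0.001, -1.0]]
force: [0.1, 0.2, 0.2]
opening: 0.401
```

```bash
python3 look.py side p1.png 280 200 350 280 7
```

```text
[0.4514 0.209  0.0315] [0.1 0.2 0.2] 0.401
tips proj [array([322.2, 247. ]), array([313.3, 247.7]), array([304.3, 248.4])]
```

View pics/z_p1.png

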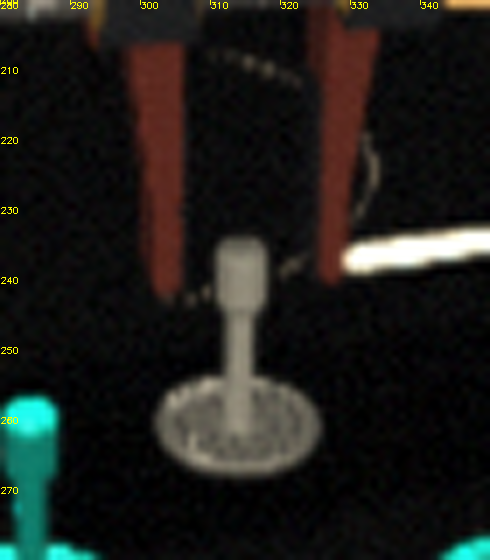

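Emit:
jog_arm([
  {"tx":0.0,"ty":0.0,"tz":0.0,"yaw":0.0},
  {"tx":0.0,"ty":0.0,"tz":0.0,"yaw":0.0},
  {"tx":0.0,"ty":0.0,"tz":0.0,"yaw":0.0},
  {"tx":0.0,"ty":0.0,"tz":0.0,"yaw":0.0},
  {"tx":0.0,"ty":0.0,"tz":0.0,"yaw":0.0},
], gripper=0.05, force=20)

```text
t: 19.82
tcp_pos: [0.452, 0.2095, 0.0325]
orientation: [[-0.177, 0.984, 0.001], [0.984, 0.177, 0.001], [0.001, 0.001, -1.0]]
force: [-0.6, -0.0, 5.9]
opening: 0.152
```

Emit:
jog_arm([
  {"tx":0.0,"ty":0.0,"tz":0.05,"yaw":0.0},
  {"tx":0.0,"ty":0.0,"tz":0.2,"yaw":0.0},
  {"tx":0.0,"ty":0.0,"tz":0.4,"yaw":0.0},
  {"tx":0.0,"ty":0.0,"tz":0.6,"yaw":0.0},
  {"tx":0.0,"ty":0.0,"tz":0.8,"yaw":0.0},
])

```text
t: 20.23
tcp_pos: [0.4512, 0.2084, 0.1939]
orientation: [[-0.176, 0.984, -0.0], [0.984, 0.176, -0.001], [-0.001, -0.0, -1.0]]
force: [0.9, 1.3, 0.0]
opening: 0.142
```

```bash
python3 look.py side q1.png 280 130 350 240 5
```

```text
[0.4512 0.2084 0.1939] [0.9 1.3 0. ] 0.142
tips proj [array([318.3, 168.3]), array([314.9, 168.5]), array([311.5, 168.7])]
```

View pics/z_q1.png

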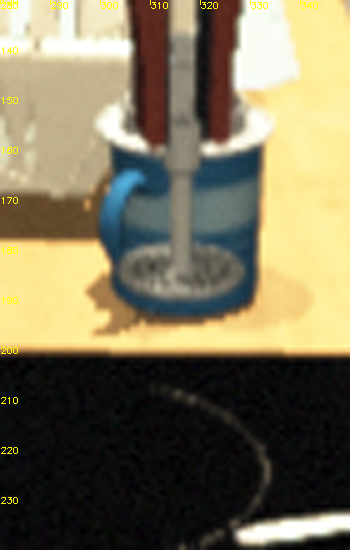

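Run:
```python
from h import *
S=camera('side');s=get_state();p=s['tcp_pos'];print(p,s['opening'])
for z in(.005,.042,.06): print(z,proj(S,[p[0],p[1],p[2]-.032+z]))
b=cv2.cvtColor(S['image'],cv2.COLOR_RGB2BGR)[125:205,290:340]; cv2.imwrite('pics/q3.png',cv2.resize(b,None,fx=8,fy=7.5,interpolation=cv2.INTER_CUBIC))
```

```text
[0.45532623 0.21080234 0.19825571] 0.14487990236298845
0.005 [312.40118288 180.84486433]
0.042 [312.72524015 161.36268848]
0.06 [312.88445601 151.61352724]
```

View pics/q3.png

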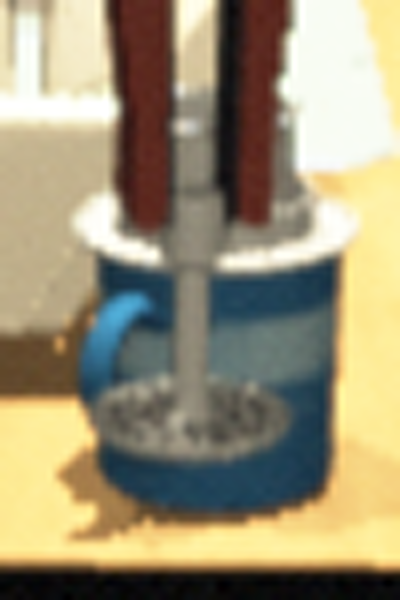

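Press held upright; the disc at side (313,180) matches prediction. I carry it over.

Emit:
jog_arm([
  {"tx":-0.035,"ty":-0.2,"tz":0.0,"yaw":-0.05},
  {"tx":-0.035,"ty":-0.4,"tz":0.0,"yaw":-0.1},
  {"tx":-0.035,"ty":-0.6,"tz":0.0,"yaw":-0.15},
  {"tx":-0.035,"ty":-0.8,"tz":0.0,"yaw":-0.15},
  {"tx":-0.035,"ty":-0.977,"tz":0.0,"yaw":-0.15},
])

```text
t: 20.75
tcp_pos: [0.4436, 0.0113, 0.1917]
orientation: [[0.123, 0.992, -0.0], [0.992, -0.123, 0.0], [0.0, -0.0, -1.0]]
force: [0.6, 0.6, -0.3]
opening: 0.147
```

Emit:
jog_arm([
  {"tx":-0.035,"ty":-0.2,"tz":0.0,"yaw":-0.05},
  {"tx":-0.035,"ty":-0.4,"tz":0.0,"yaw":-0.1},
  {"tx":-0.035,"ty":-0.6,"tz":0.0,"yaw":-0.15},
  {"tx":-0.035,"ty":-0.8,"tz":0.0,"yaw":-0.15},
  {"tx":-0.035,"ty":-0.977,"tz":0.0,"yaw":-0.15},
])

```text
t: 21.17
tcp_pos: [0.4367, -0.184, 0.1919]
orientation: [[0.411, 0.912, 0.0], [0.912, -0.411, 0.0], [0.0, 0.0, -1.0]]
force: [0.1, 1.4, -0.4]
opening: 0.147
```

Emit:
jog_arm([
  {"tx":0.0,"ty":0.0,"tz":-0.05,"yaw":0.0},
  {"tx":0.0,"ty":0.0,"tz":-0.07,"yaw":0.0},
  {"tx":0.0,"ty":0.0,"tz":-0.08,"yaw":0.0},
  {"tx":0.0,"ty":0.0,"tz":-0.08,"yaw":0.0},
  {"tx":0.0,"ty":0.0,"tz":-0.08,"yaw":0.0},
])

```text
t: 21.58
tcp_pos: [0.4377, -0.1802, 0.1756]
orientation: [[0.407, 0.913, -0.001], [0.913, -0.407, 0.001], [0.0, -0.001, -1.0]]
force: [-0.1, 0.3, 0.5]
opening: 0.145
```

```bash
python3 look.py side r1.png 280 100 350 180 7; python3 look.py top r2.png 380 220 440 290 6;python3 - <<'E'
from h import *
S=camera('side');s=get_state();p=s['tcp_pos'];print(p)
print(proj(S,[p[0],p[1],p[2]-.032]),proj(S,[.4376,-.1814,.136]))
E
```

```text
[ 0.4377 -0.1802  0.1756] [-0.1  0.3  0.5] 0.145
tips proj [array([318.6, 124.6]), array([316.4, 124.3]), array([314.1, 124.1])]
[ 0.4379 -0.1803  0.1758] [ 0.3 -0.3 -0.9] 0.146
tips proj [array([415.9, 255.6]), array([417., 253.]), array([418.1, 250.4])]
[ 0.43800552 -0.18074929  0.17599685]
[316.030912   136.00643766] [316.12310668 138.86389824]
```

View pics/z_r1.png

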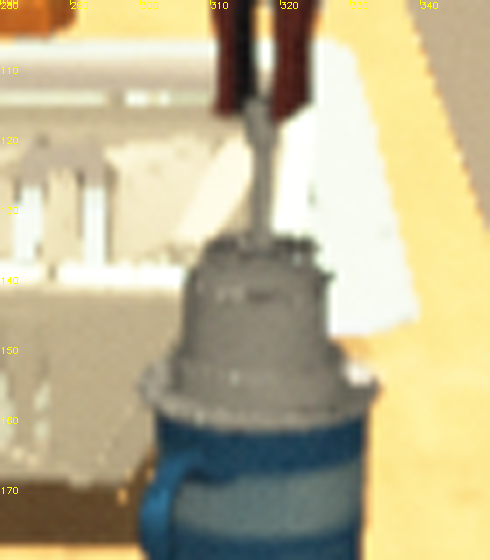

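View pics/z_r2.png

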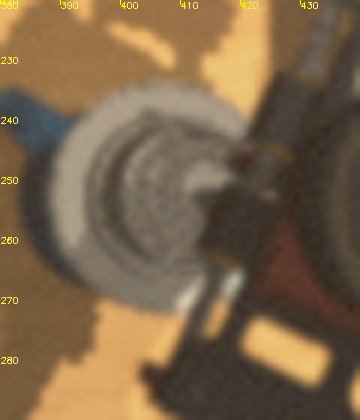

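Disc is aligned over the chamber (side x≈316 for both). I step down, watching force.

Emit:
jog_arm([
  {"tx":0.0,"ty":0.0,"tz":-0.02,"yaw":0.0},
  {"tx":0.0,"ty":0.0,"tz":-0.04,"yaw":0.0},
  {"tx":0.0,"ty":0.0,"tz":-0.05,"yaw":0.0},
  {"tx":0.0,"ty":0.0,"tz":-0.05,"yaw":0.0},
])

```text
t: 22.07
tcp_pos: [0.4372, -0.1814, 0.1651]
orientation: [[0.41, 0.912, -0.001], [0.912, -0.41, 0.0], [-0.0, -0.001, -1.0]]
force: [-0.5, -1.0, -0.5]
opening: 0.148
```

Emit:
jog_arm([
  {"tx":0.0,"ty":0.0,"tz":-0.02,"yaw":0.0},
  {"tx":0.0,"ty":0.0,"tz":-0.03,"yaw":0.0},
  {"tx":0.0,"ty":0.0,"tz":-0.03,"yaw":0.0},
])

```text
t: 22.32
tcp_pos: [0.4373, -0.1816, 0.1593]
orientation: [[0.41, 0.912, -0.001], [0.912, -0.41, -0.0], [-0.0, -0.001, -1.0]]
force: [-1.0, -0.3, -1.0]
opening: 0.144
```

Emit:
jog_arm([
  {"tx":0.0,"ty":0.0,"tz":-0.03,"yaw":0.0},
  {"tx":0.0,"ty":0.0,"tz":-0.06,"yaw":0.0},
  {"tx":0.0,"ty":0.0,"tz":-0.08,"yaw":0.0},
  {"tx":0.0,"ty":0.0,"tz":-0.08,"yaw":0.0},
])

```text
t: 22.65
tcp_pos: [0.4369, -0.1814, 0.1427]
orientation: [[0.41, 0.912, -0.002], [0.912, -0.41, 0.0], [-0.001, -0.002, -1.0]]
force: [0.3, -0.3, -0.9]
opening: 0.144
```

Emit:
jog_arm([
  {"tx":0.0,"ty":0.0,"tz":-0.02,"yaw":0.0},
  {"tx":0.0,"ty":0.0,"tz":-0.04,"yaw":0.0},
  {"tx":0.0,"ty":0.0,"tz":-0.06,"yaw":0.0},
  {"tx":0.0,"ty":0.0,"tz":-0.06,"yaw":0.0},
])

```text
t: 22.98
tcp_pos: [0.4372, -0.1815, 0.131]
orientation: [[0.41, 0.912, -0.001], [0.912, -0.41, 0.0], [-0.0, -0.001, -1.0]]
force: [1.0, 0.7, -0.4]
opening: 0.141
```

Emit:
jog_arm([
  {"tx":0.0,"ty":0.0,"tz":-0.005,"yaw":0.0},
  {"tx":0.0,"ty":0.0,"tz":-0.015,"yaw":0.0},
  {"tx":0.0,"ty":0.0,"tz":-0.015,"yaw":0.0},
])

```text
t: 23.23
tcp_pos: [0.4376, -0.1816, 0.1286]
orientation: [[0.41, 0.912, -0.0], [0.912, -0.41, 0.0], [0.0, -0.0, -1.0]]
force: [0.2, 0.4, -0.4]
opening: 0.148
```

Emit:
jog_arm([
  {"tx":0.0,"ty":0.0,"tz":-0.005,"yaw":0.0},
  {"tx":0.0,"ty":0.0,"tz":-0.005,"yaw":0.0},
  {"tx":0.0,"ty":0.0,"tz":-0.005,"yaw":0.0},
])

```text
t: 23.48
tcp_pos: [0.4377, -0.1816, 0.1278]
orientation: [[0.41, 0.912, 0.0], [0.912, -0.41, 0.0], [0.0, 0.0, -1.0]]
force: [-0.1, -0.2, -0.5]
opening: 0.146
```

Emit:
jog_arm([
  {"tx":0.0,"ty":0.0,"tz":-0.004,"yaw":0.0},
  {"tx":0.0,"ty":0.0,"tz":-0.004,"yaw":0.0},
])

```text
t: 23.65
tcp_pos: [0.4379, -0.1816, 0.1273]
orientation: [[0.41, 0.912, 0.001], [0.912, -0.41, 0.0], [0.001, 0.0, -1.0]]
force: [-1.0, 0.6, 4.0]
opening: 0.147
```

Emit:
jog_arm([
  {"tx":0.0,"ty":0.0,"tz":-0.003,"yaw":0.0},
  {"tx":0.0,"ty":0.0,"tz":-0.003,"yaw":0.0},
])

```text
t: 23.82
tcp_pos: [0.4383, -0.1818, 0.1272]
orientation: [[0.41, 0.912, 0.001], [0.912, -0.41, 0.001], [0.001, 0.001, -1.0]]
force: [-2.3, 1.4, 10.1]
opening: 0.145
```

```bash
python3 look.py side s1.png 280 100 350 180 7
```

```text
[ 0.4383 -0.1818  0.1272] [-2.3  1.4 10.1] 0.145
tips proj [array([318. , 142.3]), array([315.8, 142. ]), array([313.6, 141.7])]
```

View pics/z_s1.png

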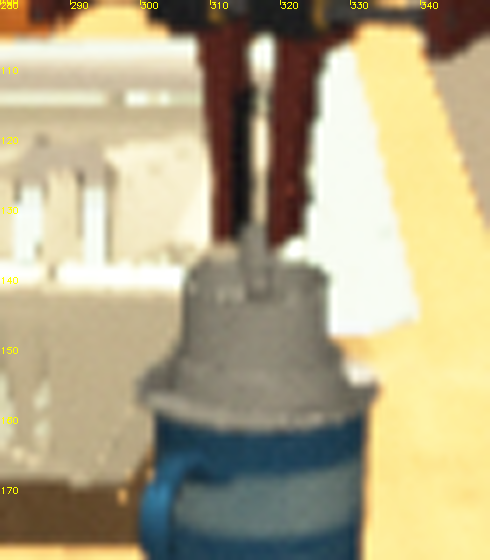

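The press bottomed at TCP 0.127 as expected. I release, rise, and go to the lid.

Emit:
jog_arm([
  {"tx":0.0,"ty":0.0,"tz":0.007,"yaw":0.0},
  {"tx":0.0,"ty":0.0,"tz":0.007,"yaw":0.0},
  {"tx":0.0,"ty":0.0,"tz":0.007,"yaw":0.0},
  {"tx":0.0,"ty":0.0,"tz":0.007,"yaw":0.0},
], gripper=0.4)

```text
t: 24.2
tcp_pos: [0.4376, -0.1816, 0.1277]
orientation: [[0.41, 0.912, -0.0], [0.912, -0.41, -0.0], [-0.0, -0.0, -1.0]]
force: [0.2, 0.9, -0.3]
opening: 0.391
```

Emit:
jog_arm([
  {"tx":0.0,"ty":0.0,"tz":0.1,"yaw":0.0},
  {"tx":0.0,"ty":0.0,"tz":0.2,"yaw":0.0},
  {"tx":0.0,"ty":0.0,"tz":0.35,"yaw":0.0},
  {"tx":0.0,"ty":0.0,"tz":0.35,"yaw":0.0},
  {"tx":0.0,"ty":0.0,"tz":0.35,"yaw":0.0},
])

```text
t: 24.62
tcp_pos: [0.4387, -0.1817, 0.1988]
orientation: [[0.409, 0.912, 0.003], [0.912, -0.409, 0.0], [0.002, 0.003, -1.0]]
force: [0.1, 0.1, 0.3]
opening: 0.399
```

Emit:
jog_arm([
  {"tx":0.42,"ty":0.4,"tz":0.0,"yaw":0.1},
  {"tx":0.42,"ty":0.4,"tz":0.0,"yaw":0.1},
  {"tx":0.42,"ty":0.4,"tz":0.0,"yaw":0.1},
  {"tx":0.42,"ty":0.4,"tz":0.0,"yaw":0.1},
  {"tx":0.42,"ty":0.4,"tz":0.0,"yaw":0.1},
])

```text
t: 25.03
tcp_pos: [0.5217, -0.1, 0.196]
orientation: [[0.217, 0.976, -0.003], [0.976, -0.217, -0.001], [-0.002, -0.003, -1.0]]
force: [-0.8, -0.2, -0.4]
opening: 0.4
```

Emit:
jog_arm([
  {"tx":0.43,"ty":0.4,"tz":0.0,"yaw":0.1},
  {"tx":0.43,"ty":0.4,"tz":0.0,"yaw":0.1},
  {"tx":0.43,"ty":0.4,"tz":0.0,"yaw":0.1},
  {"tx":0.43,"ty":0.4,"tz":0.0,"yaw":0.1},
  {"tx":0.43,"ty":0.4,"tz":0.0,"yaw":0.1},
])

```text
t: 25.45
tcp_pos: [0.6072, -0.0214, 0.1963]
orientation: [[0.021, 1.0, -0.002], [1.0, -0.021, -0.001], [-0.001, -0.002, -1.0]]
force: [-0.0, -1.2, -0.4]
opening: 0.402
```

Emit:
jog_arm([
  {"tx":0.0,"ty":0.0,"tz":-0.2,"yaw":0.0},
  {"tx":0.0,"ty":0.0,"tz":-0.4,"yaw":0.0},
  {"tx":0.0,"ty":0.0,"tz":-0.5,"yaw":0.0},
  {"tx":0.0,"ty":0.0,"tz":-0.5,"yaw":0.0},
  {"tx":0.0,"ty":0.0,"tz":-0.5,"yaw":0.0},
])

```text
t: 25.87
tcp_pos: [0.6057, -0.0239, 0.0973]
orientation: [[0.025, 1.0, -0.003], [1.0, -0.025, -0.001], [-0.001, -0.003, -1.0]]
force: [0.5, -0.3, 0.5]
opening: 0.406
```

```bash
python3 look.py side t1.png 190 100 350 230 5; python3 look.py top t2.png 300 160 440 290 5
```

```text
[ 0.6057 -0.0239  0.0973] [ 0.5 -0.3  0.5] 0.406
tips proj [array([254.2, 173.3]), array([246.8, 173.2]), array([239.4, 173.1])]
[ 0.6073 -0.0237  0.0988] [ 0.3  0.7 -0.2] 0.396
tips proj [array([343.7, 189.1]), array([343.9, 182. ]), array([344.1, 175. ])]
```

View pics/z_t1.png

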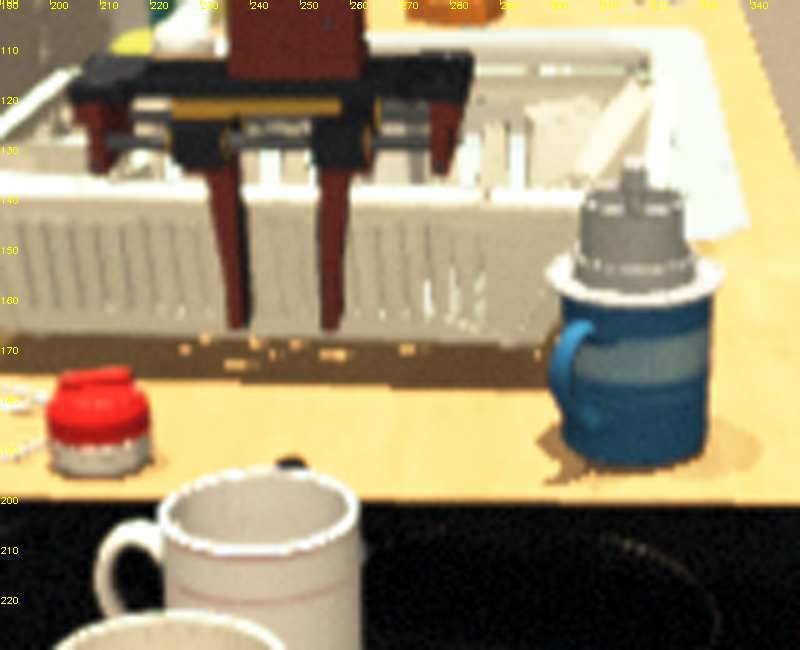

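View pics/z_t2.png

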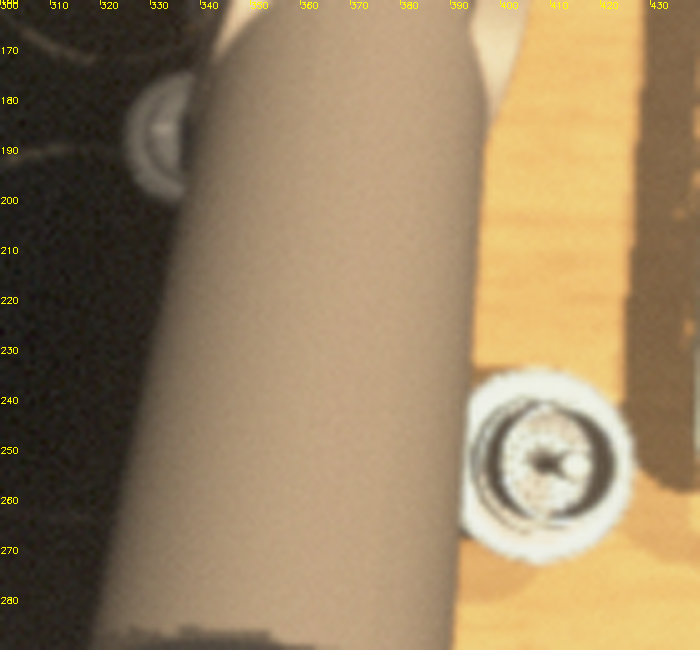

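Press fully in: the knob stands above the rim at side (316,135). I lower on the lid knob.

Emit:
jog_arm([
  {"tx":0.0,"ty":0.003,"tz":-0.1,"yaw":0.0},
  {"tx":0.0,"ty":0.003,"tz":-0.2,"yaw":0.0},
  {"tx":0.0,"ty":0.003,"tz":-0.25,"yaw":0.0},
  {"tx":0.0,"ty":0.003,"tz":-0.25,"yaw":0.0},
  {"tx":0.0,"ty":0.003,"tz":-0.25,"yaw":0.0},
])

```text
t: 26.38
tcp_pos: [0.6082, -0.0214, 0.0488]
orientation: [[0.022, 1.0, 0.001], [1.0, -0.022, -0.0], [-0.0, 0.001, -1.0]]
force: [0.3, -0.1, -0.2]
opening: 0.401
```

Emit:
jog_arm([
  {"tx":0.0,"ty":0.0,"tz":-0.03,"yaw":0.0},
  {"tx":0.0,"ty":0.0,"tz":-0.06,"yaw":0.0},
  {"tx":0.0,"ty":0.0,"tz":-0.09,"yaw":0.0},
  {"tx":0.0,"ty":0.0,"tz":-0.115,"yaw":0.0},
  {"tx":0.0,"ty":0.0,"tz":-0.115,"yaw":0.0},
])

```text
t: 26.8
tcp_pos: [0.6069, -0.0209, 0.0236]
orientation: [[0.022, 1.0, -0.002], [1.0, -0.022, -0.0], [-0.0, -0.002, -1.0]]
force: [-0.1, -0.1, -0.6]
opening: 0.4
```

```bash
python3 look.py side u1.png 190 130 300 230 6; python3 look.py top u2.png 270 150 400 230 5
```

```text
[ 0.6069 -0.0209  0.0236] [-0.1 -0.1 -0.6] 0.4
tips proj [array([254.7, 202. ]), array([247.5, 201.9]), array([240.4, 201.8])]
[ 0.6071 -0.0211  0.0241] [ 0.5 -0.5  0.3] 0.4
tips proj [array([338.9, 192.9]), array([339.1, 186.2]), array([339.3, 179.6])]
```

View pics/z_u1.png

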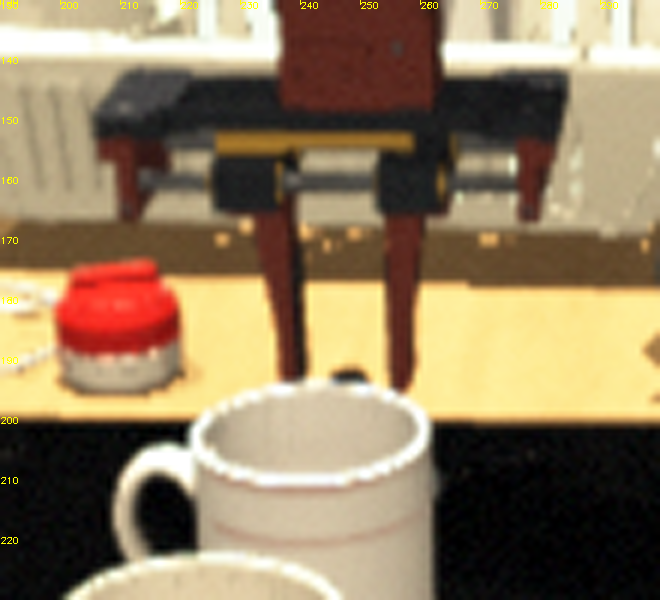

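View pics/z_u2.png

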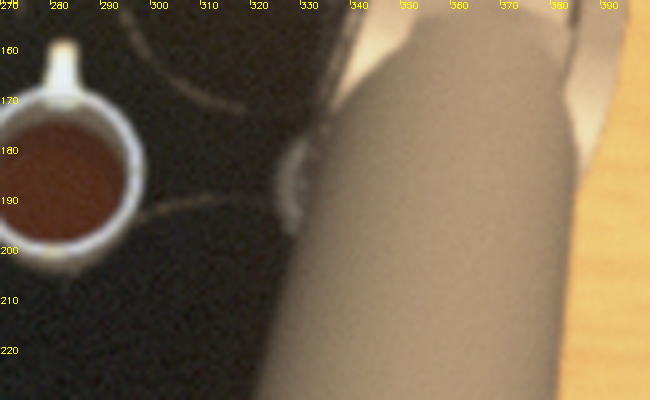

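Emit:
jog_arm([
  {"tx":0.0,"ty":0.0,"tz":0.0,"yaw":0.0},
  {"tx":0.0,"ty":0.0,"tz":0.0,"yaw":0.0},
  {"tx":0.0,"ty":0.0,"tz":0.0,"yaw":0.0},
  {"tx":0.0,"ty":0.0,"tz":0.0,"yaw":0.0},
  {"tx":0.0,"ty":0.0,"tz":0.0,"yaw":0.0},
], gripper=0.05, force=25)

```text
t: 27.32
tcp_pos: [0.6078, -0.021, 0.0249]
orientation: [[0.022, 1.0, 0.0], [1.0, -0.022, 0.0], [0.0, 0.0, -1.0]]
force: [0.1, -0.4, -0.2]
opening: 0.177
```

Emit:
jog_arm([
  {"tx":0.0,"ty":0.0,"tz":0.05,"yaw":0.0},
  {"tx":0.0,"ty":0.0,"tz":0.2,"yaw":0.0},
  {"tx":0.0,"ty":0.0,"tz":0.4,"yaw":0.0},
  {"tx":0.0,"ty":0.0,"tz":0.6,"yaw":0.0},
  {"tx":0.0,"ty":0.0,"tz":0.8,"yaw":0.0},
])

```text
t: 27.73
tcp_pos: [0.6069, -0.0214, 0.1869]
orientation: [[0.023, 1.0, -0.001], [1.0, -0.023, -0.0], [-0.0, -0.001, -1.0]]
force: [1.8, -0.3, -1.4]
opening: 0.177
```

Emit:
jog_arm([
  {"tx":0.0,"ty":0.0,"tz":0.1,"yaw":0.0},
  {"tx":0.0,"ty":0.0,"tz":0.15,"yaw":0.0},
  {"tx":0.0,"ty":0.0,"tz":0.15,"yaw":0.0},
  {"tx":0.0,"ty":0.0,"tz":0.15,"yaw":0.0},
])

```text
t: 28.07
tcp_pos: [0.607, -0.0207, 0.214]
orientation: [[0.022, 1.0, -0.001], [1.0, -0.022, 0.0], [0.0, -0.001, -1.0]]
force: [0.1, 0.1, -0.9]
opening: 0.175
```

```bash
python3 look.py side v1.png 200 80 300 180 6;python3 - <<'E'
from h import *
S=camera('side');s=get_state();p=s['tcp_pos'];print(p,s['opening'])
for z in(0,.051): print(z,proj(S,[p[0],p[1],p[2]-.024+z]))
E
```

```text
[ 0.607  -0.0207  0.214 ] [ 0.1  0.1 -0.9] 0.175
tips proj [array([247.1, 125.5]), array([243.7, 125.5]), array([240.4, 125.5])]
[ 0.60627068 -0.02074025  0.21269062] 0.1743629975254127
0 [244.5616696  136.31682689]
0.051 [243.50702561 114.29367436]
```

View pics/z_v1.png

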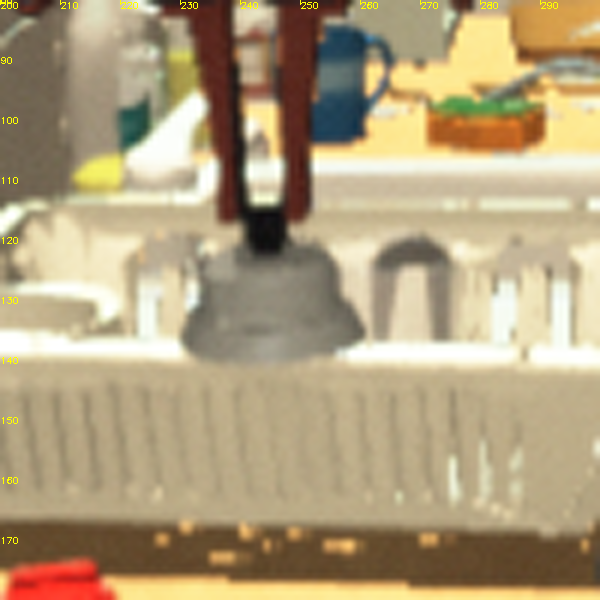

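The lid is held level, with its skirt at side (245,136) as predicted. I carry it to the stack.

Emit:
jog_arm([
  {"tx":-0.1,"ty":-0.1,"tz":0.0,"yaw":-0.03},
  {"tx":-0.2,"ty":-0.2,"tz":0.0,"yaw":-0.06},
  {"tx":-0.3,"ty":-0.3,"tz":0.0,"yaw":-0.1},
  {"tx":-0.4,"ty":-0.4,"tz":0.0,"yaw":-0.1},
  {"tx":-0.425,"ty":-0.4,"tz":0.0,"yaw":-0.1},
])

```text
t: 28.58
tcp_pos: [0.518, -0.1057, 0.2131]
orientation: [[0.227, 0.974, -0.005], [0.974, -0.227, -0.001], [-0.002, -0.004, -1.0]]
force: [0.8, -0.7, -2.0]
opening: 0.178
```

Emit:
jog_arm([
  {"tx":-0.1,"ty":-0.1,"tz":0.0,"yaw":-0.03},
  {"tx":-0.2,"ty":-0.2,"tz":0.0,"yaw":-0.06},
  {"tx":-0.3,"ty":-0.3,"tz":0.0,"yaw":-0.1},
  {"tx":-0.4,"ty":-0.4,"tz":0.0,"yaw":-0.1},
  {"tx":-0.425,"ty":-0.403,"tz":0.0,"yaw":-0.1},
])

```text
t: 29.0
tcp_pos: [0.4333, -0.185, 0.2135]
orientation: [[0.415, 0.91, -0.004], [0.91, -0.415, -0.0], [-0.002, -0.003, -1.0]]
force: [-0.9, -0.0, -1.1]
opening: 0.177
```

Emit:
jog_arm([
  {"tx":0.0,"ty":0.0,"tz":-0.05,"yaw":0.0},
  {"tx":0.0,"ty":0.0,"tz":-0.1,"yaw":0.0},
  {"tx":0.0,"ty":0.0,"tz":-0.13,"yaw":0.0},
  {"tx":0.0,"ty":0.0,"tz":-0.13,"yaw":0.0},
  {"tx":0.0,"ty":0.0,"tz":-0.13,"yaw":0.0},
])

```text
t: 29.42
tcp_pos: [0.4377, -0.1809, 0.1878]
orientation: [[0.408, 0.913, -0.002], [0.913, -0.408, -0.001], [-0.002, -0.002, -1.0]]
force: [-0.5, 0.3, -0.5]
opening: 0.178
```

```bash
python3 look.py side w1.png 280 90 350 170 7;python3 - <<'E'
from h import *
S=camera('side');s=get_state();p=s['tcp_pos'];print(p)
print(proj(S,[p[0],p[1],p[2]-.024]),proj(S,[.4377,-.1815,.136]))
E
```

```text
[ 0.4377 -0.1809  0.1878] [-0.5  0.3 -0.5] 0.178
tips proj [array([319.2, 120. ]), array([316.4, 119.7]), array([313.7, 119.4])]
[ 0.43808424 -0.18140703  0.18865081]
[316.1354665  128.31160426] [316.08432574 138.85336972]
```

View pics/z_w1.png

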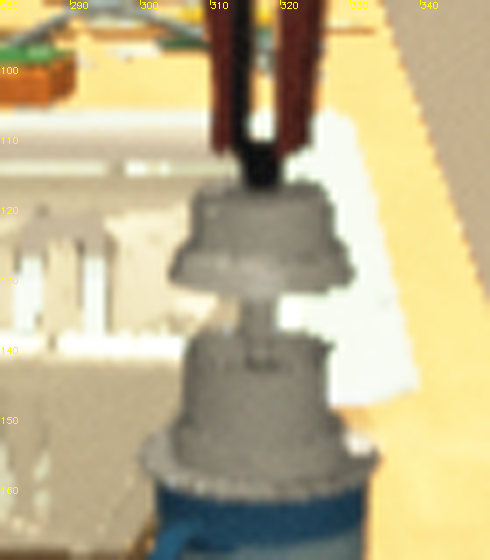

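The lid is coaxial with the chamber (side x≈317 against 316.8). I lower it.

Emit:
jog_arm([
  {"tx":0.0,"ty":0.0,"tz":-0.03,"yaw":0.0},
  {"tx":0.0,"ty":0.0,"tz":-0.06,"yaw":0.0},
  {"tx":0.0,"ty":0.0,"tz":-0.09,"yaw":0.0},
  {"tx":0.0,"ty":0.0,"tz":-0.12,"yaw":0.0},
  {"tx":0.0,"ty":0.0,"tz":-0.12,"yaw":0.0},
])

```text
t: 29.93
tcp_pos: [0.4367, -0.1814, 0.1634]
orientation: [[0.41, 0.912, -0.002], [0.912, -0.41, 0.0], [-0.001, -0.002, -1.0]]
force: [0.0, 0.3, -1.4]
opening: 0.174
```

Emit:
jog_arm([
  {"tx":0.0,"ty":0.0,"tz":-0.015,"yaw":0.0},
  {"tx":0.0,"ty":0.0,"tz":-0.03,"yaw":0.0},
  {"tx":0.0,"ty":0.0,"tz":-0.03,"yaw":0.0},
])

```text
t: 30.18
tcp_pos: [0.4374, -0.1816, 0.1583]
orientation: [[0.41, 0.912, -0.001], [0.912, -0.41, 0.0], [-0.0, -0.0, -1.0]]
force: [-0.3, 0.5, -1.2]
opening: 0.176
```

Emit:
jog_arm([
  {"tx":0.0,"ty":0.0,"tz":-0.01,"yaw":0.0},
  {"tx":0.0,"ty":0.0,"tz":-0.02,"yaw":0.0},
  {"tx":0.0,"ty":0.0,"tz":-0.02,"yaw":0.0},
])

```text
t: 30.43
tcp_pos: [0.4375, -0.1815, 0.1545]
orientation: [[0.41, 0.912, -0.0], [0.912, -0.41, 0.0], [-0.0, -0.0, -1.0]]
force: [-0.9, 1.1, -1.0]
opening: 0.176
```

Emit:
jog_arm([
  {"tx":0.0,"ty":0.0,"tz":-0.005,"yaw":0.0},
  {"tx":0.0,"ty":0.0,"tz":-0.01,"yaw":0.0},
  {"tx":0.0,"ty":0.0,"tz":-0.01,"yaw":0.0},
])

```text
t: 30.68
tcp_pos: [0.4376, -0.1816, 0.1526]
orientation: [[0.41, 0.912, -0.0], [0.912, -0.41, 0.0], [-0.0, -0.0, -1.0]]
force: [0.0, -0.4, -1.1]
opening: 0.174
```

Emit:
jog_arm([
  {"tx":0.0,"ty":0.0,"tz":-0.005,"yaw":0.0},
  {"tx":0.0,"ty":0.0,"tz":-0.005,"yaw":0.0},
  {"tx":0.0,"ty":0.0,"tz":-0.005,"yaw":0.0},
])

```text
t: 30.93
tcp_pos: [0.4378, -0.1817, 0.1519]
orientation: [[0.41, 0.912, 0.0], [0.912, -0.41, 0.0], [0.0, 0.0, -1.0]]
force: [0.6, 0.2, 1.7]
opening: 0.175
```

Emit:
jog_arm([
  {"tx":0.0,"ty":0.0,"tz":-0.003,"yaw":0.0},
  {"tx":0.0,"ty":0.0,"tz":-0.003,"yaw":0.0},
])

```text
t: 31.1
tcp_pos: [0.4381, -0.1818, 0.1517]
orientation: [[0.41, 0.912, 0.001], [0.912, -0.41, 0.0], [0.001, 0.001, -1.0]]
force: [-2.1, 1.7, 6.4]
opening: 0.177
```

Contact at 0.1517 against 0.1515 expected. I release and check.

Emit:
jog_arm([
  {"tx":0.0,"ty":0.0,"tz":0.004,"yaw":0.0},
  {"tx":0.0,"ty":0.0,"tz":0.004,"yaw":0.0},
  {"tx":0.0,"ty":0.0,"tz":0.004,"yaw":0.0},
  {"tx":0.0,"ty":0.0,"tz":0.004,"yaw":0.0},
], gripper=0.4)

```text
t: 31.43
tcp_pos: [0.4375, -0.1816, 0.1518]
orientation: [[0.41, 0.912, -0.0], [0.912, -0.41, -0.0], [-0.0, -0.0, -1.0]]
force: [-0.0, 0.1, 0.7]
opening: 0.395
```

Emit:
jog_arm([
  {"tx":0.0,"ty":0.0,"tz":0.1,"yaw":0.0},
  {"tx":0.0,"ty":0.0,"tz":0.25,"yaw":0.0},
  {"tx":0.0,"ty":0.0,"tz":0.4,"yaw":0.0},
  {"tx":0.0,"ty":0.0,"tz":0.4,"yaw":0.0},
  {"tx":0.0,"ty":0.0,"tz":0.4,"yaw":0.0},
])

```text
t: 31.85
tcp_pos: [0.4387, -0.1817, 0.233]
orientation: [[0.409, 0.912, 0.003], [0.912, -0.409, 0.001], [0.002, 0.003, -1.0]]
force: [-0.3, 0.5, -0.6]
opening: 0.405
```

Emit:
jog_arm([
  {"tx":0.05,"ty":0.9,"tz":0.0,"yaw":0.1},
  {"tx":0.05,"ty":0.9,"tz":0.0,"yaw":0.1},
  {"tx":0.05,"ty":0.9,"tz":0.0,"yaw":0.1},
  {"tx":0.05,"ty":0.9,"tz":0.0,"yaw":0.1},
  {"tx":0.05,"ty":0.9,"tz":0.0,"yaw":0.1},
])

```text
t: 32.27
tcp_pos: [0.4466, 0.0045, 0.2305]
orientation: [[0.213, 0.977, -0.002], [0.977, -0.213, 0.001], [0.0, -0.002, -1.0]]
force: [0.3, -0.4, -0.2]
opening: 0.395
```

Emit:
jog_arm([
  {"tx":0.0,"ty":0.6,"tz":0.0,"yaw":0.1},
  {"tx":0.0,"ty":0.6,"tz":0.0,"yaw":0.1},
  {"tx":0.0,"ty":0.6,"tz":0.0,"yaw":0.1},
  {"tx":0.0,"ty":0.6,"tz":0.0,"yaw":0.1},
  {"tx":0.0,"ty":0.6,"tz":0.0,"yaw":0.1},
])

```text
t: 32.68
tcp_pos: [0.4465, 0.12, 0.2304]
orientation: [[0.017, 1.0, -0.002], [1.0, -0.017, -0.002], [-0.002, -0.002, -1.0]]
force: [0.6, -0.7, -0.2]
opening: 0.397
```

```bash
python3 look.py side x1.png 180 100 360 300 3; python3 look.py side x3.png 285 110 350 195 7; python3 look.py top x2.png 180 150 440 290 3
python3 - <<'E'
from h import *
S=camera('side')
for n,z in [('skirt',.127),('lid top',.178),('knob bottom',.160),('plate flange',.0925),('mug rim',.089)]: print(n,proj(S,[.4377,-.1815,z]).round(1))
import pickle
d=pickle.load(open('c0.pkl','rb'))
T=camera('top')
dd=cv2.absdiff(T['image'],d['top']['image']).max(2); print('white/patterned region change',np.median(dd[155:205,200:232]),(dd[160:200,195:240]>60).sum(),(dd[160:205,262:300]>60).sum())
E
```

```text
[0.4465 0.12   0.2304] [ 0.6 -0.7 -0.2] 0.397
tips proj [array([325.6, 135.2]), array([316.6, 135.2]), array([307.5, 135.2])]
[0.4467 0.1181 0.2305] [0.2 0.  0.7] 0.396
tips proj [array([325.4, 134.9]), array([316.4, 134.9]), array([307.4, 134.8])]
[0.4469 0.1172 0.2308] [-0.  -0.2 -0.4] 0.405
tips proj [array([285. , 255.2]), array([285.4, 246.8]), array([285.7, 238.4])]
skirt [316.  142.1]
lid top [316.4 123.3]
knob bottom [316.2 130. ]
plate flange [315.8 154.5]
mug rim [315.8 155.7]
white/patterned region change 6.0 0 97
```

View pics/z_x3.png

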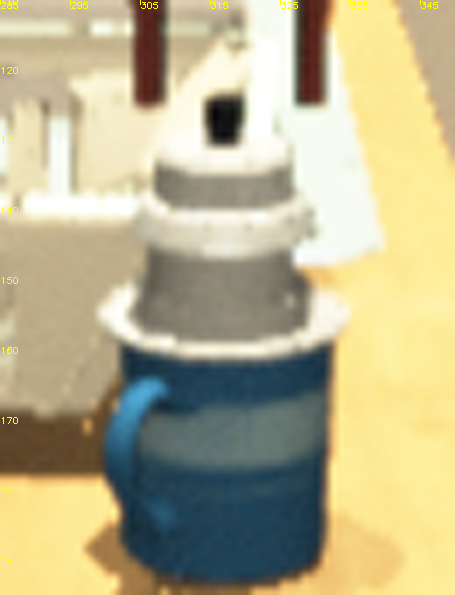

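View pics/z_x2.png

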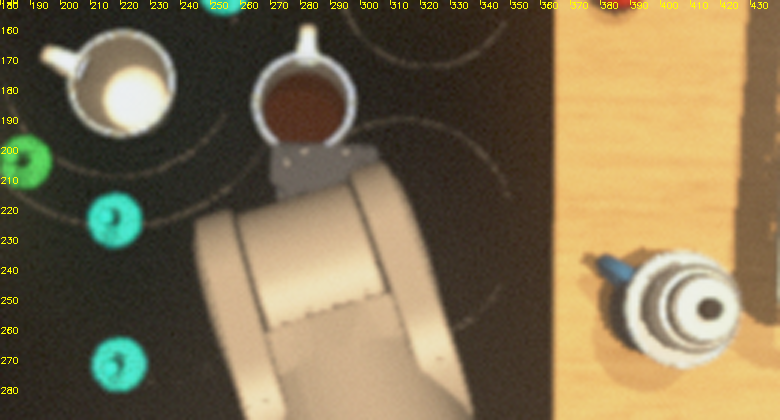

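View pics/z_x1.png

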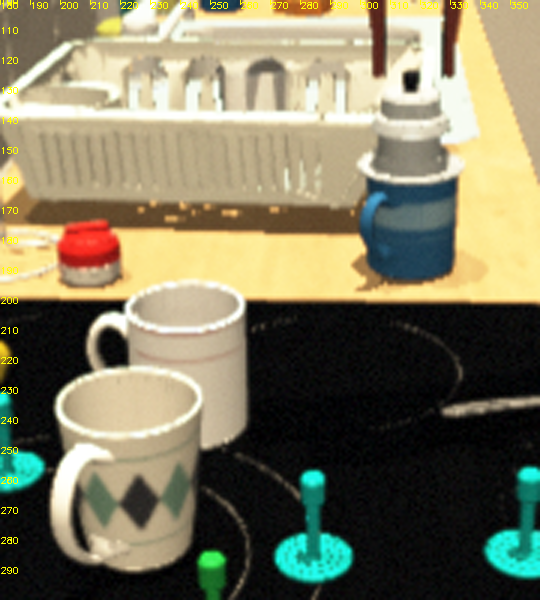

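The stack is level: the lid's knob spans side rows 123–130 as predicted when seated, and the skirt overlaps the chamber's rim at row 142. The white and patterned mugs haven't moved; the 97 changed pixels are the gripper overlapping the view.

Run:
```python
from h import *
s=get_state();print(s['t'],np.abs(s['qvel']).max(),hand_in())
```

```text
the job is handed in; nothing more can be done
32.9333 0.3148471800216092 None
```

I put the filter together on the blue banded mug in the order asked: plate, chamber, steel press, lid. I handed it in at about 33 s, with the arm clear of everything; `hand_in()` gives no verdict.

- **Seating:** each part touched down with a light push of 6–10 N, within about 0.3 mm of the height worked out for it (plate 0.083, chamber 0.0995, press 0.127, lid 0.152 m TCP).
- **Final pictures:** the stack is upright and coaxial, and the lid's skirt and knob appear where they should when fully home. The white and diamond-patterned mugs look unmoved in both views. The only changed pixels in the area compared, at the white mug, are where the gripper overlapped the view.
- **Disagreements:** the visible fingertips sat about 14 mm above the reported TCP, so I went down in small steps at the first grasp and corrected for it on all the others. The two cameras agreed to about 2–3 mm.
- **Not measured from two views:** the lid's height, because the white mug hid most of it. I took it from the top view and a partial sight of its knob.

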